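# Set the marked mode switch on the cue console

## Task

On the sloped console, slide open the clear guard over the slotted switch that has the amber lens above it, and with the flat screwdriver turn that switch a quarter turn clockwise to its stop. Then stand the screwdriver back in its stand, blade down and seated as it was, and leave that guard open. Leave the other switch, its guard and everything else on the desk as they are.

Things in the scene. Friction and masses are not known exactly. Their poses are not given: they have to be found in the camera images.
- console: Fixed grey wedge console, 182 (x) x 350 (y) mm. Origin: centre of its underside on the desk; x points level away from the operator, y to the operator's left, z up. Its flat top slopes 30 degrees, from 40 mm high at x = -91 to 145 mm at x = +91, facing the operator. Two like slotted switches at y = +60 (left) and -60 (right), 75 mm up the slope. Rails 20 mm high cross it 40 mm below and above them.
- slot_left (a point): Centre of the slot's floor, left switch (console -29.0, 60, 82.7 mm). z: switch axis, square out of the slope; y: along the slot, turns with the switch. Steel disc 56 mm wide with two raised halves, top 14.5 mm off the slope; slot between them 8 wide, 36 long, open at the ends, 8.5 deep (floor 6 off the slope), mouth chamfered to 13 mm wide.
- slot_right (a point): The same for the right switch (console -29.0, -60, 82.7 mm).
- switch_left (a joint): Left switch angle, rad: 0 = slot level across the slope (along console y), grows clockwise as the operator sees it looking onto the slope; pi/2 = slot pointing straight up the slope, at a fixed stop. Stays where left; friction about 0.06 N m. Starts at 0 to 0.25.
- switch_right (a joint): The same for the right switch.
- fin_left (a point): Centre of the left guard's aluminium fin: 10 mm thick (y), 34 long (x), 28 high (z). Axes: x up the slope, y to the operator's left, z square out of the slope. It stands on a clear plate 86 (x) x 58 (y) x 4 mm that covers the left switch; the plate's upper face is 14 mm below this point and 24.5 mm off the slope. Shut, the fin is over the switch's axis.
- fin_right (a point): The same for the right guard, over the right switch.
- guard_left (a joint): Travel of the left guard, m: 0 = shut over the switch, 0.072 = fully open, slid outwards (to the operator's left, console +y). It stays where it is left; friction about 1.5 N. Starts between 0 and 0.005.
- guard_right (a joint): Travel of the right guard, m: 0 = shut, 0.072 = fully open, slid outwards (to the operator's right, console -y).
- lens_mid (a point): Centre of the base of a round amber glass lens 52 mm across and 26 mm high, fixed on the slope directly up-slope of one of the two switches (90 mm farther up); it marks the switch to be set. The two change places from run to run.
- knob_mid (a point): Centre of the base of a black rotary knob 52 mm across and 30 mm high, fixed likewise up-slope of the other switch. Not used.
- driver_grip (a point): Middle of the flat screwdriver's handle, 126 mm from the tip. z: from tip to handle end; x: along the blade's width. From the tip: blade 24 (x) x 4.5 (y), 22 long; shaft 11 across to 75; flange 42 across, 6 thick; black square handle 28 x 28 (sides along x, y), 90 long. 0.16 kg +-25%. Starts upright in the stand, flange on its top: handle 96 to 186 mm, tip 15 mm above the desk.
- driver_tip (a point): Middle of the screwdriver's tip edge.
- stand_top (a point): Centre of the top of the screwdriver's stand: a fixed aluminium block 80 x 80 mm, 90 mm high, with one slot-shaped hole 32 mm (point x) by 16 mm (point y) right through. Stands left or right of the console.
- tumbler_mid (a point): Bystander: pewter tumbler of pencils, centre of the tumbler; 72 mm across, 100 mm high, pencils up to 175 mm above the desk. Stands on the other side from the stand.
- pointer_mid (a point): Bystander: rubber-tipped wooden pointer stick 190 mm long (x axis), 12 mm thick, lying in front of the console; its middle.
- tape_mid (a point): Bystander: roll of black tape, 104 mm across, 48 mm high; its centre.
- mug_mid (a point): Bystander: white mug, 80 mm across, 90 mm high; its centre.
- stopwatch_mid (a point): Bystander: steel stopwatch, 60 mm across, 14 mm thick, lying flat; its centre.
- radio_mid (a point): Bystander: black handheld radio standing upright, 36 x 60 x 110 mm, with a 50 mm stub aerial; centre of its case.
There are look-alikes about, which are no part of the job. Leave any pink or yellow look-alike of the part that bears stand_top alone.

How it is judged (in metres and radians):
On the way, in this order (a step that is already met when the one before it is completed fails the run):
1. The guard over the switch marked by the lens is open (at least 60 of 72 mm) (((horizontal distance between lens_mid and slot_left below 0.1 m and value of joint guard_left above 0.06 m) or (horizontal distance between lens_mid and slot_right below 0.1 m and value of joint guard_right above 0.06 m))), for 0.2 s.
2. The marked switch stands at its quarter turn (within 10 degrees of the stop) while the screwdriver's tip is in its slot (within 11 mm of the centre of the slot's floor) (((horizontal distance between lens_mid and slot_left below 0.1 m and value of joint switch_left above 1.4 rad and distance between driver_tip and slot_left below 0.011 m) or (horizontal distance between lens_mid and slot_right below 0.1 m and value of joint switch_right above 1.4 rad and distance between driver_tip and slot_right below 0.011 m))), for 0.2 s.
At the end, for the whole second after the job is handed in: Marked switch within 10 degrees of its stop, its guard 55 mm or more open; other switch below 0.35 rad, other guard below 20 mm; screwdriver in its stand: tip within 12 mm of the hole's centre and at most 21 mm above the desk, upright within 0.1 rad, handle within 20 mm of its start (((horizontal distance between lens_mid and slot_left below 0.1 m and value of joint switch_left above 1.4 rad and value of joint guard_left above 0.055 m and value of joint switch_right below 0.35 rad and value of joint guard_right below 0.02 m) or (horizontal distance between lens_mid and slot_right below 0.1 m and value of joint switch_right above 1.4 rad and value of joint guard_right above 0.055 m and value of joint switch_left below 0.35 rad and value of joint guard_left below 0.02 m)) and horizontal distance between driver_tip and stand_top below 0.012 m and height (world z) of driver_tip below 0.021 m and angle between driver_grip's own z axis and vertical below 0.1 rad and distance of driver_grip from where it was at the start of the episode below 0.02 m); the robot touches nothing.
It fails at once if The unmarked switch is turned (past 0.4 rad) or its guard opened (past 25 mm) ((horizontal distance between lens_mid and slot_left below 0.1 m and (value of joint switch_right above 0.4 rad or value of joint guard_right above 0.025 m)) or (horizontal distance between lens_mid and slot_right below 0.1 m and (value of joint switch_left above 0.4 rad or value of joint guard_left above 0.025 m))).
It fails at once if A bystander (tumbler, pointer stick, tape, mug, stopwatch, radio) is pushed more than 25 mm (distance of any of tumbler_mid, pointer_mid, tape_mid, mug_mid, stopwatch_mid, radio_mid from where it was at the start of the episode above 0.025 m).
It also fails if it takes over 61 s, if anything falls off the work surface, if the arm or the gripper's body presses on something with over 40 N, if the wrist force passes 120 N, or if a joint passes its speed limit or range.

## Robot

A 7-joint arm with a two-finger parallel gripper is mounted at the origin on the work surface. World frame = base frame: x ahead of the robot, y to its left, z up, the work surface at z = 0. Lengths are in m, angles in degrees, forces in N, time in s.
With the tool pointing down it reaches from about 0.425 to 0.875 m from the base axis. Payload 9.9 kg.
Tool frame: the origin (TCP) lies midway between the tips of the shut fingers; the grasp point (between the pads) lies 19 mm behind it; x points along the fingers, z is the direction in which the jaws open and shut, and the axes are right-handed (so a half turn about x gives the same grasp; the last joint's range is limited). The gripper opens to 85 mm and grips with 20 to 120 N. Pads are 22 mm wide; open, the fingers measure 114 mm over their backs; the gripper's body (76 mm by 85 mm) begins 54 mm behind the grasp point. The pads swing forward as they close: fully open they stand 13 mm farther back than shut.
Start: joints at [62.292, 32.985, 1.427, 82.34, -0.859, 64.687, -3.237], TCP at [0.263, -0.622, 0.231] pointing down, gripper open.
Joint ranges: [-157.87, 157.87], [-19.46, 123.44], [-87.15, 90], [11.01, 140.99], [-62.26, 242.26], [9.8, 113.94], [-161.44, 161.44]. Speed limits (degrees/s): [127.2, 127.2, 172.46, 172.46, 180, 180, 180].

## Interface

Orientations are given as a 3x3 rotation matrix whose columns are the frame's x, y, z axes.
In Python, from cell import manip gives the robot as it stands.
- The arm moves only by the tool servo_tool, never from a script. Its argument "increments" is one flat list of numbers, 5 for each row, row after row: the shift along the tool's x, y, z in cm, then the turn about the tool's x in rad, then the opening, from -1 (shut) to 1 (fully open), so that 0 is half open. A call has 1 to 10 rows; each row is the pose to reach, as a shift and turn from the pose commanded when the call began, along the tool's axes at that moment; what a row does not reach only later rows make up. A row lasts 1/12 s, in which the tool goes at most 41.7 mm and 7.16 degrees, less where a joint would pass 70% of its speed; a pose out of reach is approached as far as the arm can. A call with a gripper value outside its range is refused whole. The fingers move at their own pace and stop on an object; "newtons" is the grip in N (left out, the last holds). Time passes only in rows, so rows that repeat a pose let the fingers close. It gives the time, the measured TCP pose, the force and the opening at its end, in the units of the state.
- manip.read_state(): the state, without advancing time (a new reading comes with each control period).
- manip.snapshot(name): name is "scene" or "top" or "wrist"; returns (picture, depth): 420x560x3 uint8, red, green, blue; 420x560 float32, m along the optical axis (not along the pixel's ray), 0 where there is no reading.
- manip.calibration(name): a dict with "mtx" (3x3 intrinsics, pixels), "dist" ([k1, k2, p1, p2, k3] as OpenCV has them; the pictures are not rectified), "R" (3x3) and "t" (3): a world point X has camera coordinates R X + t. Camera axes: x right, y down, z forward; pixel columns grow to the right and rows downward; lengths in m; the calibration is good to about 2 mm. A picture is of the moment at which its call begins: read the wrist's pose just before it. calibration takes no time and is no camera call; for the wrist camera it gives the pose at the moment of the call.
- manip.sign_off(): hands the job in, once; it reports no verdict.
The state is a dict: "time": time; "q": joint angles; "qvel": joint speeds; "tau": joint torques, N m; "eef_pos": TCP position; "tool_rot": TCP orientation; "force": force on the tool from outside, world axes, zero at the start; "torque": the same for the moment, N m; "grip_width": opening from 0.0 (shut) to 1.0 (fully open).
Only numpy, scipy, OpenCV 4.12 (cv2) and the standard library are available. Lean on these libraries where they do the work, as an engineer would, in place of code of your own. Each camera call takes 0.05 s, during which the arm holds its last target.

## Working session

There is one attempt and no reset: what is moved stays moved. The work goes in short steps, Python scripts to look and compute and a tool call to move; the robot and the scene stay as the last step left them, time stands still between calls to the robot, and variables do not carry over. Pictures are saved under pics/ and viewed, and the job is handed in when it is done.

Besides the shell and the picture viewer there is one more tool, called as name(argument=value, ...) on one line, values as JSON. servo_tool: Moves the arm, as the interface text tells. Its arguments: {"type":"object","properties":{"increments":{"type":"array"},"newtons":{"type":"number"}},"required":["increments"]}

```bash
ls; mkdir -p pics
cat > h.py <<'E'
import numpy as np, cv2
from cell import manip
def snap(n,f):
    c=manip.calibration(n); im,d=manip.snapshot(n)
    cv2.imwrite(f'pics/{f}.png',im[:,:,::-1]); np.savez(f'pics/{f}.npz',im=im,d=d,**{k:np.array(c[k]) for k in('mtx','dist','R','t')})
def load(f): return np.load(f'pics/{f}.npz')
def ray(c,uv):
    uv=np.array(uv,float).reshape(-1,1,2)
    p=cv2.undistortPoints(uv,c['mtx'],c['dist']).reshape(-1,2)
    d=np.c_[p,np.ones(len(p))]@c['R']; o=-c['R'].T@c['t']
    return o,d
def onz(c,uv,z):
    o,d=ray(c,uv); return o+d*((z-o[2])/d[:,2])[:,None]
def dep(c,uv):
    o,d=ray(c,uv); uv=np.array(uv,int).reshape(-1,2); return o+d*c['d'][uv[:,1],uv[:,0]][:,None]
def proj(c,X):
    return cv2.projectPoints(np.array(X,float).reshape(-1,1,3),cv2.Rodrigues(c['R'])[0],c['t'],c['mtx'],c['dist'])[0].reshape(-1,2)
E
python3 - <<'E'
from h import *
snap('scene','s0');snap('top','t0')
s=manip.read_state();print(s)
for n in('scene','top'):
    c=manip.calibration(n);print(n,c['mtx'],-np.array(c['R']).T@c['t'])
E
```

```text
pics
{'time': 0.1, 'q': array([62.29376012, 33.02664856,  1.42191888, 82.38065596, -0.86053284,
       64.68850331, -3.2378277 ]), 'qvel': array([ 0.01765734, -0.11992107, -0.06996545, -0.10420068, -0.12077139,
        0.03841522,  0.13935201]), 'tau': array([ 5.44233568e-03, -7.67307186e+01,  2.25852124e+00, -2.86610430e+01,
        1.60849281e-02,  8.65088456e-03, -2.90370075e-06]), 'eef_pos': array([ 0.26258003, -0.6213876 ,  0.23054818]), 'tool_rot': array([[-6.17544379e-04,  9.21137241e-01,  3.89237462e-01],
       [ 1.35447945e-03,  3.89237949e-01, -9.21136246e-01],
       [-9.99998892e-01, -4.16283686e-05, -1.48803317e-03]]), 'force': array([0.0390451 , 0.18437582, 0.19699162]), 'torque': array([-0.00013828,  0.00526429, -0.02123263]), 'grip_width': 1.0004361551405623}
scene [[468.12428211   0.         279.72760572]
 [  0.         468.12428211 210.49672473]
 [  0.           0.           1.        ]] [ 0.85753593 -0.59728748  1.00780164]
top [[389.01088822   0.         270.88922622]
 [  0.         389.01088822 203.42046218]
 [  0.           0.           1.        ]] [ 0.37386962 -0.05671502  1.08225525]
```

View pics/s0.png

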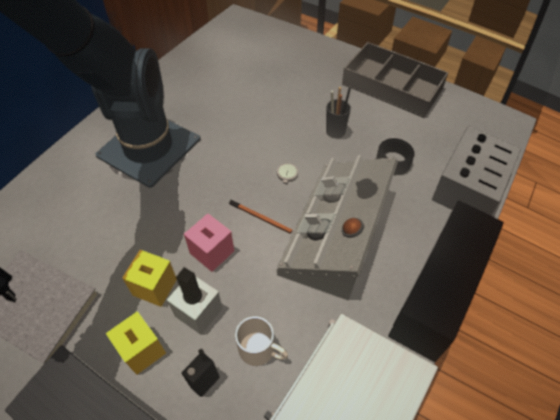

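View pics/t0.png

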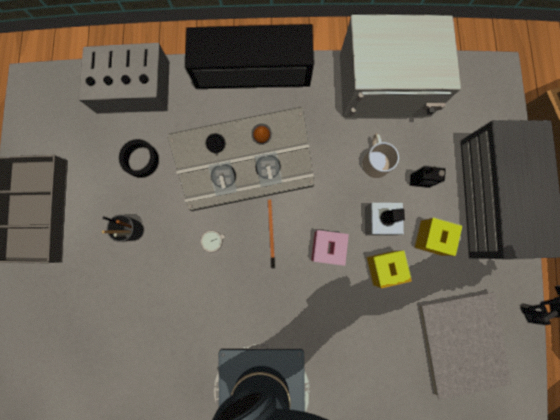

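Run:
```python
from h import *
t=load('t0')['im'][:,:,::-1]; s=load('s0')['im'][:,:,::-1]
a=cv2.resize(t[100:220,160:330],None,fx=4.5,fy=4.5,interpolation=cv2.INTER_CUBIC);cv2.imwrite('pics/c1.png',a)
b=cv2.resize(t[190:290,300:470],None,fx=4.5,fy=4.5,interpolation=cv2.INTER_CUBIC);cv2.imwrite('pics/c2.png',b)
b=cv2.resize(s[150:280,270:410],None,fx=4.5,fy=4.5,interpolation=cv2.INTER_CUBIC);cv2.imwrite('pics/c3.png',b)
```

```text
(no output)
```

View pics/c1.png

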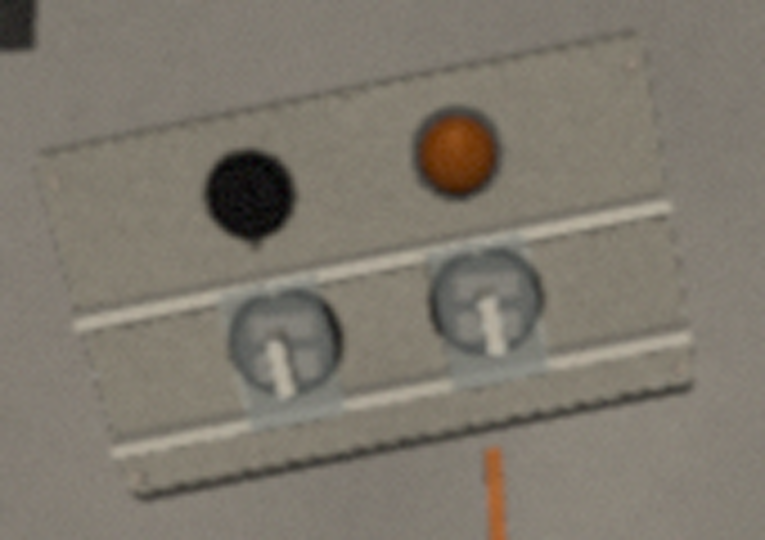

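View pics/c2.png

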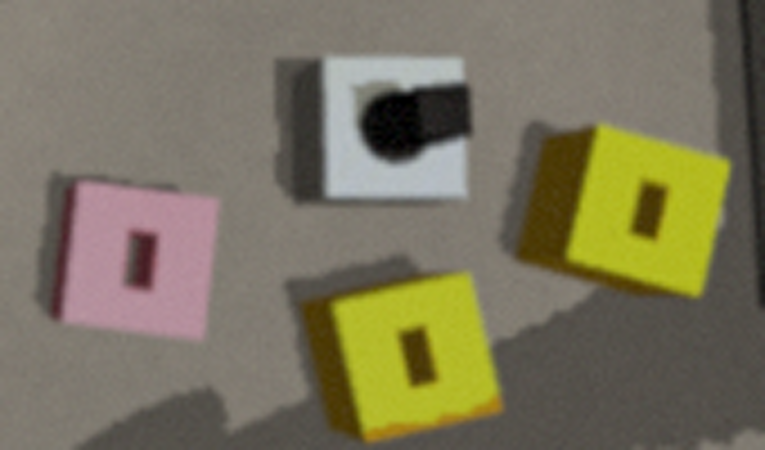

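View pics/c3.png

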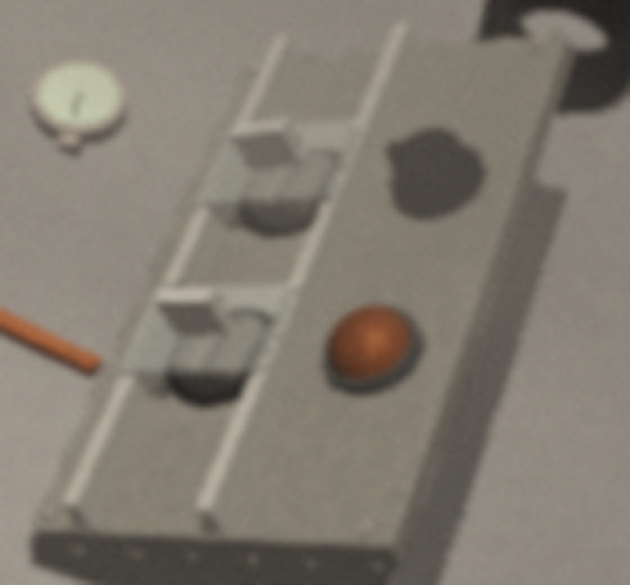

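```bash
cat >> h.py <<'E'
C30,S30=np.cos(np.pi/6),.5
def con(s,y,h): # slope dist(m), y, height off slope -> console frame
    return np.array([-.091+s*C30-h*S30,y,.04+s*S30+h*C30])
def toW(p,P):
    x,y,a=p;P=np.atleast_2d(P); c,s_=np.cos(a),np.sin(a)
    return np.c_[x+c*P[:,0]-s_*P[:,1],y+s_*P[:,0]+c*P[:,1],P[:,2]]
E
python3 - <<'E'
from h import *
from scipy.optimize import least_squares
T=load('t0');S=load('s0')
L=.0; 
obj=[con(.21,.175,0),con(.21,-.175,0),con(.035,.175,.02),con(.035,-.175,.02),con(.115,.175,.02),con(.115,-.175,.02)]
px=np.array([(40,152),(637,32),(112,453),(690,338),(75,325),(670,207)])/4.5+[160,100]
objs=[con(.0,-.175,0),con(.035,-.175,.02),con(.115,-.175,.02),con(.035,.175,.02),con(.115,.175,.02),con(.21,-.175,0)]
pxs=np.array([(35,535),(70,498),(207,508),(283,38),(403,25),(395,550)])/4.5+[270,150]
f=lambda p:np.r_[(proj(T,toW(p,obj))-px).ravel(),(proj(S,toW(p,objs))-pxs).ravel()]
r=least_squares(f,[.6,0,.2],loss='soft_l1');print(r.x,np.degrees(r.x[2]));print(f(r.x).reshape(-1,2).round(1))
p=r.x; np.save('con.npy',p)
print('slotR',toW(p,[-.029,-.06,.0827]),'lens',toW(p,con(.165,-.06,0)))
print('lens depth',dep(T,np.array([(457,152)])/4.5+[160,100]),'pred top',toW(p,con(.165,-.06,.026)))
print('fin px',(proj(T,toW(p,con(.075,-.06,.0525)))-[160,100])*4.5,(proj(S,toW(p,con(.075,-.06,.0525)))-[270,150])*4.5)
# stand
im=T['im'].astype(int)
for nm,uv in [('stand TL',(323,57)),('TR',(467,57)),('BL',(323,198)),('BR',(467,198))]:
    print(nm,onz(T,np.array(uv)/4.5+[300,190],.09))
print('handle top', onz(T,np.array([(469,110)])/4.5+[300,190],.186), dep(T,np.array([(445,110)])/4.5+[300,190]), dep(T,np.array([(395,125)])/4.5+[300,190]))
for n,uv in dict(mug=(383,155),radio=(430,177),tumbler=(120,228),watch=(211,241),tape=(138,158),pink=(331,247)).items(): print(n,dep(T,[uv]).round(3))
E
```

```text
[0.6168411  0.03763681 0.19026934] 10.901630017669245
[[-2.8  0.5]
 [ 0.3 -0.9]
 [-1.4 -0.6]
 [ 0.1 -1.8]
 [-1.5 -0.4]
 [ 0.  -1.8]
 [-0.9 -0.7]
 [-0.6  3. ]
 [-1.3  2. ]
 [-0.2 -0.5]
 [-0.2 -0.5]
 [-0.7 -0.2]]
slotR [[ 0.59971185 -0.02676497  0.0827    ]] lens [[ 0.67914618 -0.01146599  0.1225    ]]
lens depth [[ 0.66818263 -0.01484179  0.14669467]] pred top [[ 0.66638078 -0.01392459  0.14501666]]
fin px [[489.45881186 322.1195872 ]] [[183.39108567 295.80873725]]
stand TL [[ 0.49851413 -0.29443912  0.09      ]]
TR [[ 0.49733221 -0.37763534  0.09      ]]
BL [[ 0.41807187 -0.29104221  0.09      ]]
BR [[ 0.41669727 -0.37343359  0.09      ]]
handle top [[ 0.45783323 -0.34615364  0.186     ]] [[ 0.45795665 -0.33339519  0.18673194]] [[ 0.45426484 -0.31892744  0.14410709]]
mug [[ 0.645 -0.353  0.006]]
radio [[ 0.56  -0.444  0.108]]
tumbler [[0.445 0.384 0.032]]
watch [[0.408 0.133 0.016]]
tape [[ 0.651  0.353 -0.003]]
pink [[ 0.387 -0.193  0.033]]
```

```bash
cat >> h.py <<'E'
def go(pos,yawz=None):
    """print cm shifts along tool axes and roll to reach pos with tool z at world yaw (deg)"""
    s=manip.read_state();R=s['tool_rot'];d=R.T@(np.array(pos)-s['eef_pos'])*100
    y=np.degrees(np.arctan2(R[1,2],R[0,2])); 
    roll=0 if yawz is None else -np.radians((yawz-y+180)%360-180)
    print('pos',s['eef_pos'].round(4),'yawz',y.round(2),'q7',s['q'][6].round(1),'t',round(s['time'],2),'F',s['force'].round(1),'g',round(s['grip_width'],3))
    print('inc cm',d.round(2),'roll',round(roll,4),'need rows',np.linalg.norm(d)/4.17,abs(np.degrees(roll))/7.16)
E
python3 - <<'E'
from h import *
p=np.load('con.npy')
print(toW(p,[-.0453,-.028,.107]))
go([.57,.01,.36],np.degrees(p[2])-90)
go([.26,-.62,.36])
E
```

```text
[[0.57765407 0.00157483 0.107     ]]
pos [ 0.2626 -0.6214  0.2305] yawz -67.09 q7 -3.2 t 0.1 F [0.  0.2 0.2] g 1.0
inc cm [-12.88  52.89 -46.21] roll 0.2095 need rows 17.12430245183736 1.67673982530756
pos [ 0.2626 -0.6214  0.2305] yawz -67.09 q7 -3.2 t 0.1 F [0.  0.2 0.2] g 1.0
inc cm [-12.94  -0.18  -0.25] roll 0 need rows 3.1051551090715566 0.0
```

servo_tool(increments=[-4,0,0,0,1,-8,0,0,0,1,-12,2,-2,0,1,-13,5,-4.5,0.05,1,-13,9,-8,0.1,1,-13,13,-11.5,0.15,1,-13,17,-15,0.2,1,-13,21,-18,0.21,1,-13,25,-22,0.21,1,-13,28,-24.5,0.21,1])

```text
time: 0.93
eef_pos: [0.3999, -0.3381, 0.3611]
tool_rot: [[-0.0, 0.982, 0.189], [0.0, 0.189, -0.982], [-1.0, -0.0, -0.0]]
force: [1.2, -1.3, -0.1]
grip_width: 1.003
```

Run:
```python
from h import *
p=np.load('con.npy')
go([.55,.01,.36],np.degrees(p[2])-90)
```

```text
pos [ 0.3999 -0.3381  0.3611] yawz -79.13 q7 -44.2 t 0.93 F [ 1.2 -1.3 -0.1] g 1.003
inc cm [  0.11  21.31 -31.36] roll -0.0005 need rows 9.091968073858455 0.004331247524037084
```

Run:
```python
from h import *
snap('wrist','w0'); c=load('w0');print(-c['R'].T@c['t'],c['R'][2],c['mtx'][0,0])
```

```text
[ 0.47742186 -0.32478668  0.50356945] [-0.30205929 -0.058059   -0.95151949] 328.1628190487594
```

View pics/w0.png

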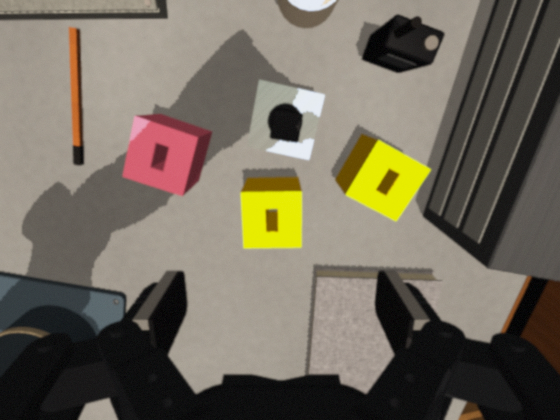

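servo_tool(increments=[0,2.1,-3.1,0,1,0,4.5,-6.6,0,1,0,7,-10.2,0,0,0,9.5,-13.8,0,-1,0,12,-17.4,0,-1,0,14.4,-21,0,-1,0,16.8,-24.6,0,-1,0,19,-28,0,-1,0,21,-31,0,-1,0,21,-31,0,-1])

```text
time: 1.82
eef_pos: [0.5488, 0.0125, 0.3606]
tool_rot: [[-0.0, 0.98, 0.198], [0.005, 0.198, -0.98], [-1.0, 0.001, -0.005]]
force: [-1.3, 0.6, -0.0]
grip_width: 0.001
```

Run:
```python
from h import *
snap('wrist','w1'); print(manip.read_state()['eef_pos'],manip.read_state()['grip_width'])
```

```text
[0.5482024  0.00932101 0.3604864 ] 0.0019281783331630865
```

View pics/w1.png

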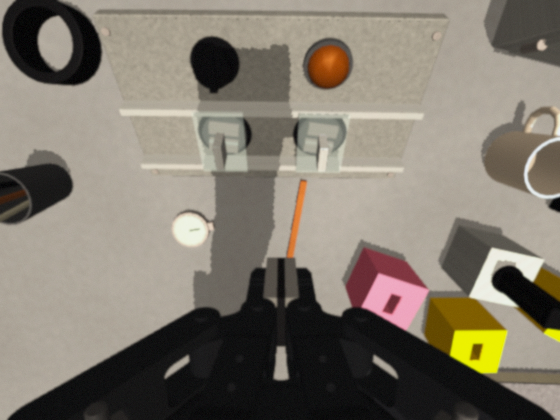

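Run:
```python
from h import *
snap('wrist','w2'); print(manip.read_state()['eef_pos'],manip.read_state()['qvel'].round(2))
im=load('w2')['im'][:,:,::-1]
cv2.imwrite('pics/c4.png',cv2.resize(im[0:200,85:285],None,fx=4,fy=3,interpolation=cv2.INTER_CUBIC))
cv2.imwrite('pics/c5.png',cv2.resize(im[0:200,265:465],None,fx=4,fy=3,interpolation=cv2.INTER_CUBIC))
```

```text
[0.54758308 0.00604191 0.36054452] [ 2.69 -1.03  2.89  1.    0.61  0.22  1.1 ]
```

View pics/c4.png

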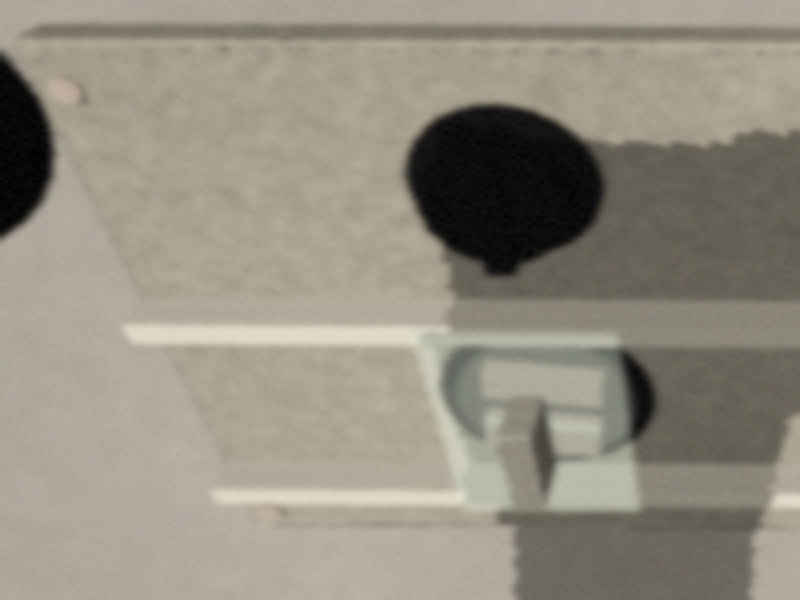

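View pics/c5.png

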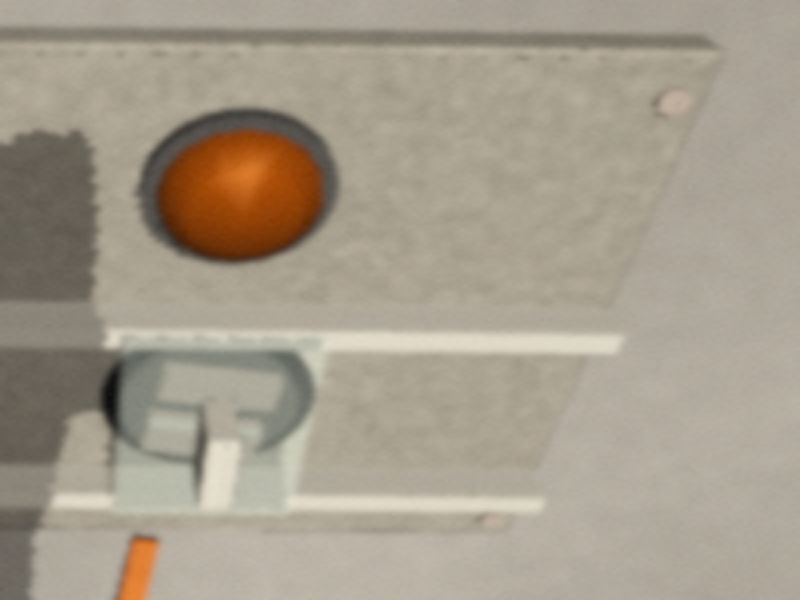

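Run:
```python
from h import *
from scipy.optimize import least_squares
W=load('w2')
obj=[con(.115,.175,.02),con(.115,-.175,.02),con(.035,.175,.02),con(.035,-.175,.02)]
px=np.array([(117.5,111.3),(420,115),(138,165.3),(400.8,168.3)])
f=lambda p:(proj(W,toW(p,obj))-px).ravel()
p0=np.load('con.npy')
r=least_squares(f,p0);p=r.x;print(p0,p,np.degrees(p[2]),f(p).reshape(-1,2).round(1),f(p0).round(1))
for q in(p0,p):
    print('corner',proj(W,toW(q,[con(.21,.175,0),con(.21,-.175,0)])),'disc c',proj(W,toW(q,con(.075,-.06,.0145))),'fin top',proj(W,toW(q,con(.075,-.06,.0525))),'lens',proj(W,toW(q,con(.165,-.06,0))))
```

```text
[0.6168411  0.03763681 0.19026934] [0.6146502  0.03583679 0.18631851] 10.675264218392556 [[-2.5  0.2]
 [ 2.   0.2]
 [-1.   0.2]
 [ 1.5  0.4]] [-3.9 -1.5  1.2 -2.7 -2.  -1.2  1.  -2. ]
corner [[ 85.14871416  11.35324645]
 [446.54992006  13.99749386]] disc c [[316.82160377 137.64414199]] fin top [[319.05940315 157.14177406]] lens [[323.20044588  59.17912176]]
corner [[ 87.19542445  13.43407085]
 [447.7973042   17.71249445]] disc c [[317.71741885 139.89704264]] fin top [[319.94540938 159.50403034]] lens [[324.54325158  61.97420019]]
```

Run:
```python
from h import *
p=np.array([0.6146502,0.03583679,0.18631851]);np.save('con.npy',p)
go(toW(p,[-.0453,-.026,.109])[0],np.degrees(p[2])-90)
go(toW(p,[-.0453,-.108,.109])[0],np.degrees(p[2])-90)
```

```text
pos [0.5476 0.006  0.3605] yawz -78.86 q7 -88.2 t 1.92 F [-0.1 -1.2  0.2] g -0.004
inc cm [25.15  2.63  0.96] roll 0.008 need rows 6.068653924413441 0.0642119396644682
pos [0.5476 0.006  0.3605] yawz -78.86 q7 -88.2 t 1.92 F [-0.1 -1.2  0.2] g -0.004
inc cm [25.14  2.57  9.16] roll 0.008 need rows 6.446536797656543 0.0642119396644682
```

servo_tool(increments=[3,0.6,0.2,0.008,-1,6,1.2,0.5,0.008,-1,9,1.8,0.9,0.008,-1,12,2.6,0.9,0.008,-1,15,2.6,0.9,0.008,-1,18,2.6,0.9,0.008,-1,20,2.6,0.9,0.008,-1,20,2.6,0.9,0.008,-1])

```text
time: 2.58
eef_pos: [0.5717, -0.0026, 0.1572]
tool_rot: [[-0.007, 0.984, 0.179], [-0.001, 0.179, -0.984], [-1.0, -0.008, 0.0]]
force: [-0.7, 0.1, 0.0]
grip_width: -0.003
```

Run:
```python
from h import *
p=np.load('con.npy')
snap('wrist','w3')
go(toW(p,[-.0453,-.026,.109])[0],np.degrees(p[2])-90)
go(toW(p,[-.0453,-.108,.109])[0],np.degrees(p[2])-90)
```

```text
pos [ 0.573  -0.0021  0.1597] yawz -79.69 q7 -91.0 t 2.63 F [-0.4 -0.1 -0.5] g 0.002
inc cm [ 5.07  0.29 -0.36] roll -0.0064 need rows 1.219950688916621 0.050956456447433435
pos [ 0.573  -0.0021  0.1597] yawz -79.69 q7 -91.0 t 2.63 F [-0.4 -0.1 -0.5] g 0.002
inc cm [5.07 0.34 7.84] roll -0.0064 need rows 2.2402558050676524 0.050956456447433435
```

View pics/w3.png

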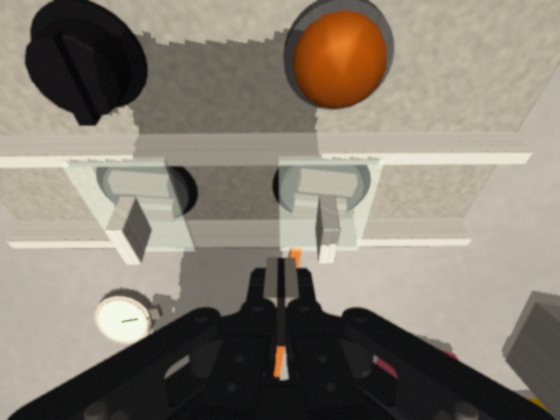

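servo_tool(increments=[1.5,0.3,-0.3,0,-1,3,0.3,-0.3,0,-1,4.2,0.3,-0.3,0,-1,5,0.3,-0.3,0,-1,5,0.3,-0.3,0,-1,5,0.3,-0.3,0,-1])

```text
time: 3.13
eef_pos: [0.5774, 0.0028, 0.1123]
tool_rot: [[0.001, 0.984, 0.18], [-0.0, 0.18, -0.984], [-1.0, 0.001, 0.0]]
force: [0.1, -0.0, -0.7]
grip_width: -0.004
```

Run:
```python
from h import *
p=np.load('con.npy')
go(toW(p,[-.0453,-.108,.109])[0],np.degrees(p[2])-90)
```

```text
pos [0.5774 0.0028 0.1123] yawz -79.62 q7 -92.4 t 3.13 F [ 0.1 -0.  -0.7] g -0.004
inc cm [ 0.33 -0.22  8.25] roll -0.0052 need rows 1.9798412170431352 0.0417631174882867
```

servo_tool(increments=[0.1,-0.1,0.8,0,-1,0.2,-0.2,1.6,0,-1,0.2,-0.2,2.4,0,-1,0.2,-0.2,3.2,0,-1,0.2,-0.2,4,0,-1,0.2,-0.2,4.8,0,-1,0.2,-0.2,5.6,0,-1,0.2,-0.2,6.4,0,-1,0.2,-0.2,7.1,0,-1,0.2,-0.2,7.6,0,-1])

```text
time: 3.97
eef_pos: [0.5889, -0.0729, 0.1092]
tool_rot: [[0.0, 0.984, 0.18], [-0.0, 0.18, -0.984], [-1.0, 0.0, 0.0]]
force: [0.5, 1.2, 0.8]
grip_width: 0.0
```

Run:
```python
from h import *
p=np.load('con.npy')
snap('wrist','w4')
go(toW(p,[-.0453,-.108,.109])[0],np.degrees(p[2])-90)
```

```text
pos [ 0.589  -0.0739  0.1092] yawz -79.68 q7 -85.1 t 4.02 F [-0.1  0.   0.5] g -0.002
inc cm [0.02 0.03 0.49] roll -0.0062 need rows 0.11869591703546839 0.04973260768170319
```

View pics/w4.png

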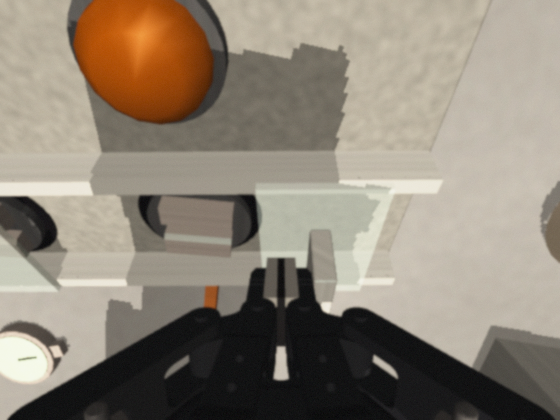

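servo_tool(increments=[0,0,0.3,0,-1,0,0,0.5,0,-1,0,0,0.6,0,-1,0,0,0.6,0,-1,0,0,0.6,0,-1])

```text
time: 4.43
eef_pos: [0.5896, -0.0776, 0.1092]
tool_rot: [[-0.0, 0.983, 0.181], [-0.0, 0.181, -0.983], [-1.0, -0.0, 0.0]]
force: [-0.2, -0.7, 0.1]
grip_width: -0.001
```

servo_tool(increments=[0,0,-0.6,0,-1,0,0,-0.8,0,-1,-3,0,-0.8,0,-1,-6,0,-0.8,0,-1,-10,-1.5,-0.8,0,-1,-14,-3,-0.8,0,-1,-18,-4,-0.8,0,-1,-18,-4,-0.8,0,-1,-18,-4,-0.8,0,-1])

```text
time: 5.18
eef_pos: [0.5498, -0.0768, 0.2922]
tool_rot: [[0.006, 0.984, 0.181], [-0.001, 0.181, -0.984], [-1.0, 0.005, 0.002]]
force: [-0.6, -0.4, -0.5]
grip_width: 0.001
```

Run:
```python
from h import *
snap('wrist','w5');go([.46,-.33,.3])
```

```text
pos [ 0.5492 -0.0767  0.2901] yawz -79.57 q7 -81.2 t 5.23 F [-0.3  0.2 -0.8] g -0.0
inc cm [ -1.   -13.35  23.3 ] roll 0 need rows 6.444378400580131 0.0
```

View pics/w5.png

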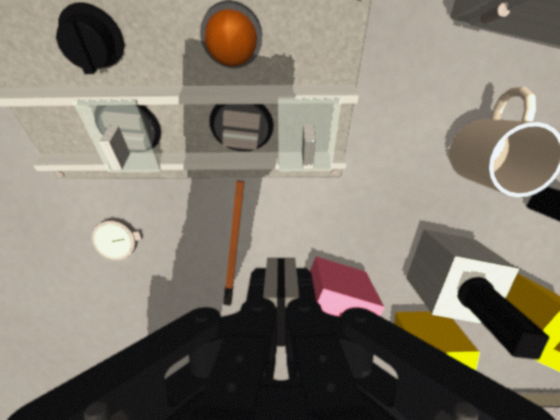

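Run:
```python
from h import *
W=load('w5');p=np.load('con.npy')
cv2.imwrite('pics/c6.png',cv2.resize(W['im'][85:185,190:350,::-1],None,fx=5,fy=5,interpolation=cv2.INTER_CUBIC))
print(((proj(W,[toW(p,con(.075,-.06-g,.0525))[0] for g in(.055,.06,.065,.07)])-[190,85])*5).round())
for th in(0,.1,.2): 
    print(th,((proj(W,[toW(p,con(.075+a*np.sin(th),-.06+a*np.cos(th),.0145))[0] for a in(.018,-.018)])-[190,85])*5).round().tolist())
```

```text
[[529. 356.]
 [555. 356.]
 [581. 356.]
 [608. 356.]]
0 [[167.0, 242.0], [342.0, 241.0]]
0.1 [[166.0, 235.0], [342.0, 249.0]]
0.2 [[167.0, 227.0], [341.0, 256.0]]
```

View pics/c6.png

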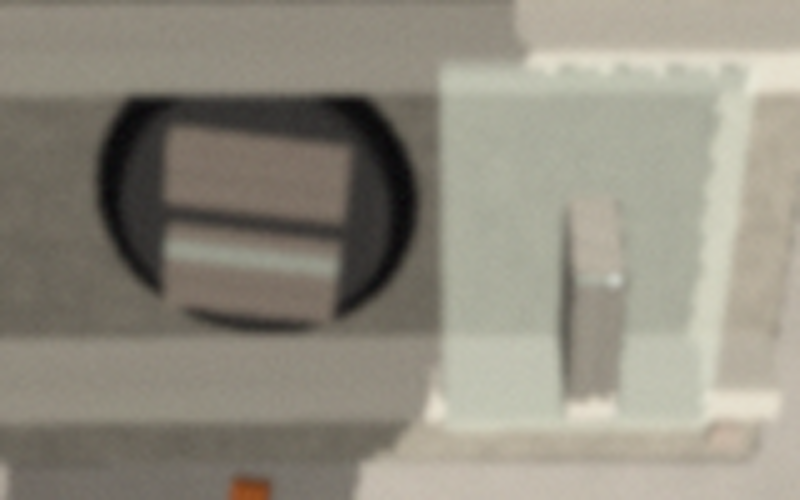

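Run:
```python
from h import *
go([.41,-.33,.30],-91)
```

```text
pos [ 0.5492 -0.0767  0.2901] yawz -79.57 q7 -81.2 t 5.23 F [-0.3  0.2 -0.8] g -0.0
inc cm [ -1.01 -18.27  22.39] roll 0.1995 need rows 6.935127356144279 1.5963879403501922
```

servo_tool(increments=[-1,-2,2.4,0.05,0,-1,-4.3,5.3,0.1,1,-1,-6.7,8.2,0.15,1,-1,-9.1,11.2,0.2,1,-1,-11.5,14,0.2,1,-1,-14,17,0.2,1,-1,-16.3,20,0.2,1,-1,-18.2,22.4,0.2,1,-1,-18.2,22.4,0.2,1,-1,-18.2,22.4,0.2,1])

```text
time: 6.07
eef_pos: [0.4092, -0.3313, 0.2974]
tool_rot: [[-0.003, 1.0, -0.022], [0.002, -0.022, -1.0], [-1.0, -0.003, -0.001]]
force: [0.2, 0.5, 0.4]
grip_width: 1.0
```

servo_tool(increments=[0,0,0,0,1,0,0,0,0,1,0,0,0,0,1,0,0,0,0,1])

```text
time: 6.4
eef_pos: [0.4112, -0.3292, 0.2991]
tool_rot: [[-0.0, 1.0, -0.016], [0.0, -0.016, -1.0], [-1.0, -0.0, -0.0]]
force: [-0.4, -0.3, 0.2]
grip_width: 1.001
```

Run:
```python
from h import *
snap('wrist','w6');go([.41,-.33,.30],-91)
W=load('w6');print(-W['R'].T@W['t'])
```

```text
pos [ 0.4111 -0.3294  0.2992] yawz -90.95 q7 -58.5 t 6.45 F [-0.2 -0.8 -1.4] g 0.999
inc cm [-0.08 -0.11  0.06] roll 0.0009 need rows 0.03534280344753474 0.0073210210976161275
[ 0.49014008 -0.33198241  0.44151747]
```

View pics/w6.png

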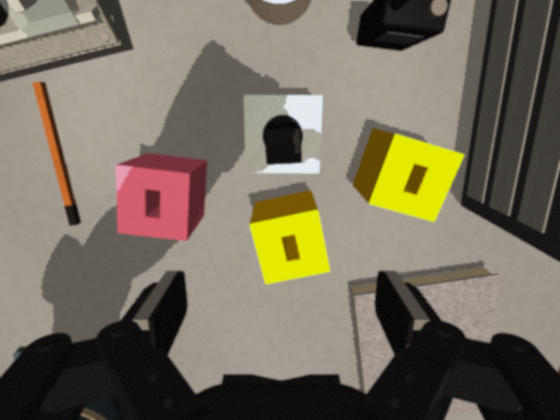

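Run:
```python
from h import *
W=load('w6')
cv2.imwrite('pics/c7.png',cv2.resize(W['im'][80:190,225:345,::-1],None,fx=5,fy=5,interpolation=cv2.INTER_CUBIC))
```

```text
(no output)
```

View pics/c7.png

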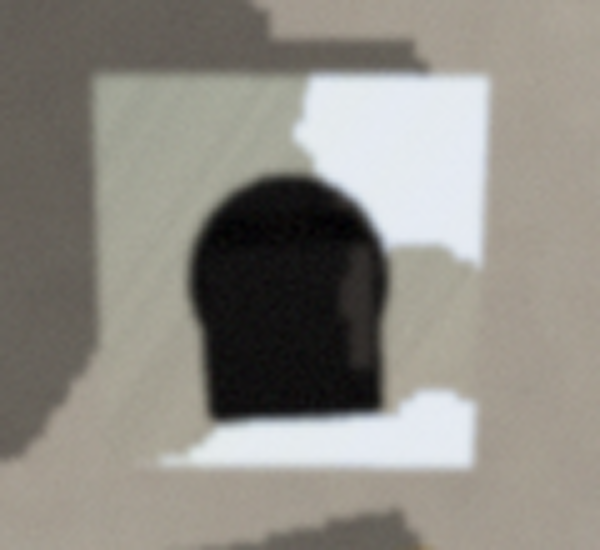

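Run:
```python
from h import *
W=load('w6');o=np.array([225,80])
P=onz(W,np.array([(94,74),(490,74),(474,466),(103,466)])/5+o,.09);print(P.round(4),P.mean(0))
for i in range(4):
    d=P[(i+1)%4]-P[i];print(np.linalg.norm(d[:2]).round(4),np.degrees(np.arctan2(d[1],d[0])).round(1))
print('flange c',onz(W,np.array([290,272])/5+o,.096), 'edges x',onz(W,np.array([(192,272),(388,272),(290,175)])/5+o,.094))
H=onz(W,np.array([(213,417),(382,410)])/5+o,.186);print('handle near edge',H,np.linalg.norm(H[0]-H[1]),np.degrees(np.arctan2(*(H[1]-H[0])[1::-1])))
```

```text
[[ 0.4998 -0.2947  0.09  ]
 [ 0.4985 -0.3749  0.09  ]
 [ 0.4179 -0.3733  0.09  ]
 [ 0.4192 -0.2926  0.09  ]] [ 0.45883738 -0.33387493  0.09      ]
0.0802 -90.9
0.0806 178.8
0.0806 89.1
0.0806 -1.4
flange c [[ 0.46032721 -0.33381618  0.096     ]] edges x [[ 0.46047876 -0.31351098  0.094     ]
 [ 0.45983899 -0.35414275  0.094     ]
 [ 0.47952237 -0.33409184  0.094     ]]
handle near edge [[ 0.44605814 -0.32098354  0.186     ]
 [ 0.44674288 -0.34743015  0.186     ]] 0.02645547405188181 -88.51687635295278
```

Run:
```python
from h import *
go([.4598,-.334,.138],-91.2)
```

```text
pos [ 0.4111 -0.3294  0.2992] yawz -90.95 q7 -58.5 t 6.45 F [-0.2 -0.8 -1.4] g 0.999
inc cm [16.12  4.88  0.39] roll 0.0044 need rows 4.039908672737124 0.035253981991473254
```

servo_tool(increments=[0,1.5,0.1,0,1,0,3.5,0.3,0.004,1,0,4.9,0.4,0.004,1,0,4.9,0.4,0.004,1,2.5,4.9,0.4,0.004,1,5.5,4.9,0.4,0.004,1,8.5,4.9,0.4,0.004,1,8.5,4.9,0.4,0.004,1,8.5,4.9,0.4,0.004,1])

```text
time: 7.2
eef_pos: [0.4584, -0.3346, 0.2138]
tool_rot: [[-0.003, 1.0, -0.022], [0.001, -0.022, -1.0], [-1.0, -0.003, -0.001]]
force: [0.9, 0.1, 1.0]
grip_width: 0.999
```

Run:
```python
from h import *
go([.4598,-.334,.138],-91.2)
snap('wrist','w7')
```

```text
pos [ 0.4584 -0.3346  0.2138] yawz -91.26 q7 -61.8 t 7.2 F [0.9 0.1 1. ] g 0.999
inc cm [ 7.58  0.16 -0.05] roll -0.0011 need rows 1.8186243981770904 0.008750039252788928
```

View pics/w7.png

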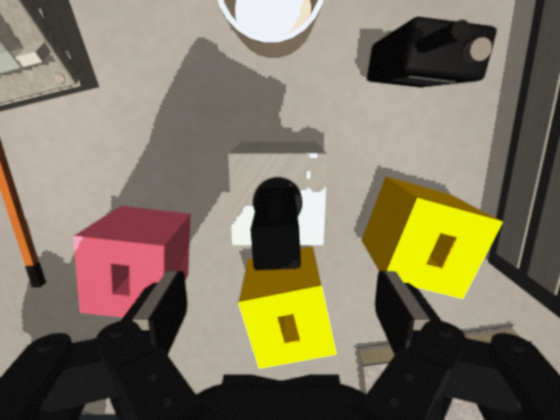

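Handle (276,240) is midway between the fingers (165..395). Descend and grip.

servo_tool(increments=[2,0.1,0,0,1,4,0.1,0,0,1,6,0.1,0,0,1,7.5,0.1,0,0,1,7.5,0.1,0,0,1,7.5,0.1,0,0,1,7.5,0.1,0,0,1])

```text
time: 7.83
eef_pos: [0.4615, -0.3358, 0.1414]
tool_rot: [[0.002, 1.0, -0.022], [-0.002, -0.022, -1.0], [-1.0, 0.003, 0.002]]
force: [-0.5, -0.1, 0.8]
grip_width: 0.998
```

Run:
```python
from h import *
go([.4598,-.334,.138],-91.2)
```

```text
pos [ 0.4615 -0.3358  0.1414] yawz -91.28 q7 -62.5 t 7.83 F [-0.5 -0.1  0.8] g 0.998
inc cm [ 0.34 -0.17 -0.18] roll -0.0014 need rows 0.10071286599845489 0.01096326296904563
```

servo_tool(increments=[0.2,-0.1,-0.1,0,0.3,0.2,-0.1,-0.1,0,-0.2,0.2,-0.1,-0.1,0,-0.5,0.2,-0.1,-0.1,0,-1,0.2,-0.1,-0.1,0,-1,0.2,-0.1,-0.1,0,-1,0.2,-0.1,-0.1,0,-1,0.2,-0.1,-0.1,0,-1], newtons=60)

```text
time: 8.5
eef_pos: [0.4597, -0.3341, 0.1375]
tool_rot: [[0.0, 1.0, -0.022], [-0.0, -0.022, -1.0], [-1.0, 0.0, 0.0]]
force: [0.1, 1.5, 3.2]
grip_width: 0.319
```

Run:
```python
from h import *
go([.4598,-.334,.26],-91.2)
```

```text
pos [ 0.4597 -0.3341  0.1375] yawz -91.27 q7 -62.5 t 8.5 F [0.1 1.5 3.2] g 0.319
inc cm [-1.225e+01  2.000e-02 -1.000e-02] roll -0.0012 need rows 2.937156816144694 0.009447606157100597
```

servo_tool(increments=[-1,0,0,0,-1,-2.5,0,0,0,-1,-4,0,0,0,-1,-6,0,0,0,-1,-8,0,0,0,-1,-10,0,0,0,-1,-12,0,0,0,-1,-13,0,0,0,-1,-13,0,0,0,-1,-13,0,0,0,-1], newtons=100)

```text
time: 9.33
eef_pos: [0.4593, -0.3341, 0.2671]
tool_rot: [[0.0, 1.0, -0.022], [-0.0, -0.022, -1.0], [-1.0, 0.0, 0.0]]
force: [-0.3, 0.5, -1.9]
grip_width: 0.314
```

Run:
```python
from h import *
go([.4598,-.334,.26],-91.2)
snap('wrist','w8');snap('scene','s8')
c=load('s8');cv2.imwrite('pics/c8.png',cv2.resize(c['im'][180:360,100:320,::-1],None,fx=3.5,fy=3.3,interpolation=cv2.INTER_CUBIC))
```

```text
pos [ 0.4593 -0.3341  0.2671] yawz -91.28 q7 -61.6 t 9.33 F [-0.3  0.5 -1.9] g 0.314
inc cm [ 0.71  0.05 -0.01] roll -0.0014 need rows 0.1715915855998763 0.01086428498093097
```

View pics/w8.png

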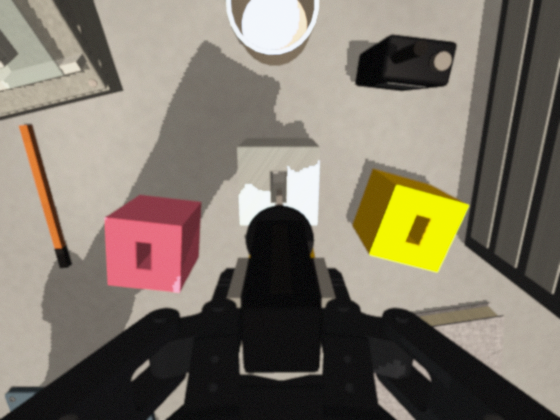

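View pics/c8.png

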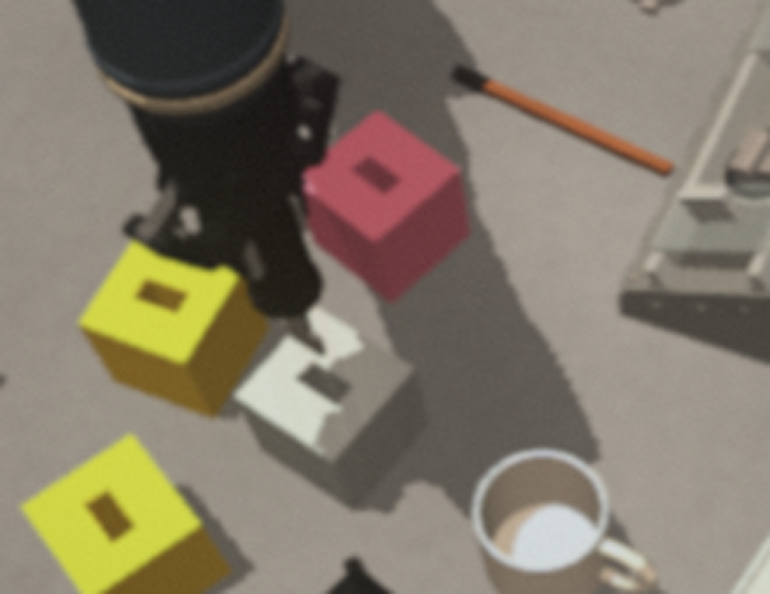

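Run:
```python
from h import *
p=np.load('con.npy')
t=toW(p,[-.0314,-.06,.1225+.125])[0];print(t)
go([.459,-.334,.30]);go([t[0],t[1],.30],4.7)
```

```text
[ 0.59490819 -0.02894139  0.2475    ]
pos [ 0.4588 -0.3338  0.266 ] yawz -91.27 q7 -61.6 t 9.43 F [-1.4  0.8 -1.6] g 0.319
inc cm [-3.4   0.01  0.02] roll 0 need rows 0.8157849300879 0.0
pos [ 0.4588 -0.3338  0.266 ] yawz -91.27 q7 -61.6 t 9.43 F [-1.4  0.8 -1.6] g 0.319
inc cm [ -3.39  12.92 -30.78] roll -1.675 need rows 8.046766378260385 13.4040575414796
```

servo_tool(increments=[-1.5,0,0,0,-1,-3.4,0,0,-0.1,-1,-3.4,1,-2,-0.2,-1,-3.4,2.4,-5.5,-0.32,-1,-3.4,4,-9.5,-0.44,-1,-3.4,5.6,-13.5,-0.56,-1,-3.4,7.2,-17.2,-0.68,-1,-3.4,8.8,-21,-0.8,-1,-3.4,10.3,-24.7,-0.92,-1,-3.4,11.6,-27.8,-1.04,-1])

```text
time: 10.27
eef_pos: [0.5818, -0.0553, 0.3]
tool_rot: [[-0.002, 0.518, 0.855], [0.001, 0.855, -0.518], [-1.0, 0.0, -0.002]]
force: [0.2, -0.1, -1.8]
grip_width: 0.317
```

Run:
```python
from h import *
go([.5949,-.0289,.26],4.7)
```

```text
pos [ 0.5818 -0.0553  0.3   ] yawz -31.23 q7 -39.3 t 10.27 F [ 0.2 -0.1 -1.8] g 0.317
inc cm [ 4.    2.93 -0.24] roll -0.6271 need rows 1.190379586324412 5.017847586742638
```

servo_tool(increments=[0,0.8,0,-0.12,-1,0,1.6,0,-0.24,-1,0,2.4,-0.2,-0.36,-1,0,2.9,-0.2,-0.48,-1,1,2.9,-0.2,-0.6,-1,2,2.9,-0.2,-0.63,-1,3,2.9,-0.2,-0.63,-1,4,2.9,-0.2,-0.63,-1,4,2.9,-0.2,-0.63,-1,4,2.9,-0.2,-0.63,-1])

```text
time: 11.1
eef_pos: [0.5946, -0.0333, 0.2603]
tool_rot: [[-0.002, -0.075, 0.997], [-0.0, 0.997, 0.075], [-1.0, 0.0, -0.002]]
force: [0.2, -0.5, -0.6]
grip_width: 0.318
```

servo_tool(increments=[0,0,0,0,-1,0,0,0,0,-1])

```text
time: 11.27
eef_pos: [0.5954, -0.0329, 0.2619]
tool_rot: [[0.001, -0.076, 0.997], [-0.0, 0.997, 0.076], [-1.0, -0.0, 0.001]]
force: [0.2, 0.7, -1.0]
grip_width: 0.316
```

Run:
```python
from h import *
go([.5949,-.0289,.25],4.7)
snap('wrist','w9');snap('scene','s9');snap('top','t9')
c=load('s9');cv2.imwrite('pics/c9.png',cv2.resize(c['im'][130:280,260:400,::-1],None,fx=4,fy=4,interpolation=cv2.INTER_CUBIC))
```

```text
pos [ 0.5954 -0.0329  0.2619] yawz 4.37 q7 -10.8 t 11.27 F [ 0.2  0.7 -1. ] g 0.316
inc cm [ 1.18  0.4  -0.02] roll -0.0058 need rows 0.30031792344582015 0.04627006295484918
```

View pics/w9.png

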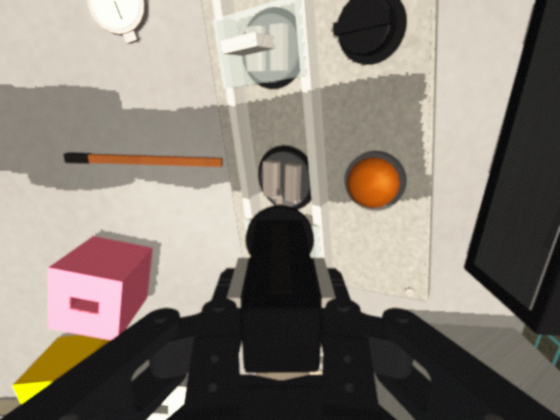

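View pics/c9.png

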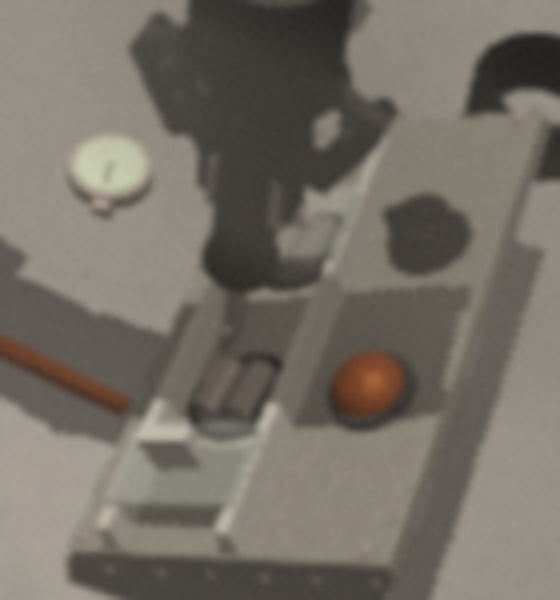

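Run:
```python
from h import *
W=load('w9');p=np.load('con.npy');o=np.array([240,130])
cv2.imwrite('pics/c10.png',cv2.resize(W['im'][130:230,240:340,::-1],None,fx=6,fy=6,interpolation=cv2.INTER_CUBIC))
pr=lambda s,y,h:((proj(W,toW(p,con(s,y,h)))-o)*6).round().tolist()
th=.12
for a in(.018,0.009,0):
  for b in(-.0065,.0065): print('mouth',a,b,pr(.075+a*np.sin(th)+b*np.cos(th),-.06+a*np.cos(th)-b*np.sin(th),.0145))
  print('floor',a,pr(.075+a*np.sin(th),-.06+a*np.cos(th),.006))
```

```text
mouth 0.018 -0.0065 [[194.0, 204.0]]
mouth 0.018 0.0065 [[264.0, 213.0]]
floor 0.018 [[255.0, 197.0]]
mouth 0.009 -0.0065 [[194.0, 258.0]]
mouth 0.009 0.0065 [[264.0, 268.0]]
floor 0.009 [[255.0, 251.0]]
mouth 0 -0.0065 [[195.0, 311.0]]
mouth 0 0.0065 [[264.0, 322.0]]
floor 0 [[255.0, 303.0]]
```

View pics/c10.png

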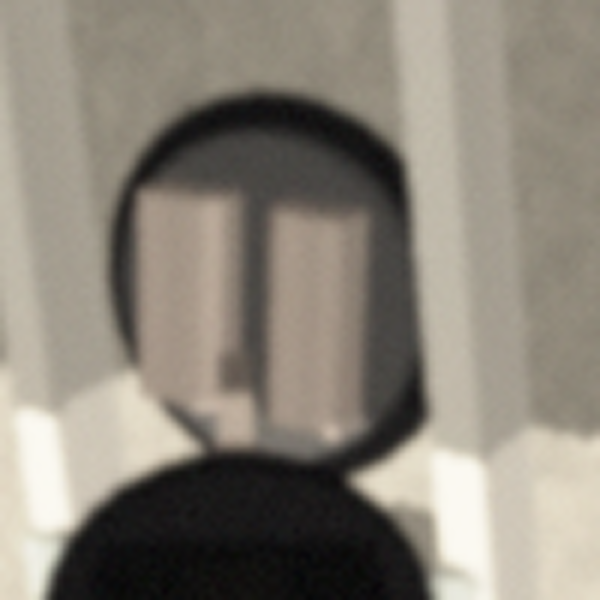

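Run:
```python
from h import *
S=load('s9');o=np.array([260,130]);p=np.load('con.npy')
e=manip.read_state()['eef_pos'];print(e)
e=np.array([.5954,-.0329,.2619])
for dz in(.1225,.1005): 
  for dy in (-.012,0,.012): print(dz,dy,((proj(S,e+[-.076*dy,dy,-dz])-o)*4).round())
print('slot mouth',((proj(S,toW(p,con(.075,-.06,.0145)))-o)*4).round(), 'ends',((proj(S,[toW(p,con(.075+a*.12,-.06+a,.0145))[0] for a in(.018,-.018)])-o)*4).round())
cv2.imwrite('pics/c11.png',cv2.resize(S['im'][190:250,290:350,::-1],None,fx=10,fy=10,interpolation=cv2.INTER_CUBIC))
```

```text
[ 0.5953407  -0.03296189  0.26178255]
0.1225 -0.012 [[222. 358.]]
0.1225 0 [[231. 343.]]
0.1225 0.012 [[240. 328.]]
0.1005 -0.012 [[224. 335.]]
0.1005 0 [[234. 320.]]
0.1005 0.012 [[243. 305.]]
slot mouth [[225. 385.]] ends [[238. 362.]
 [212. 409.]]
```

View pics/c11.png

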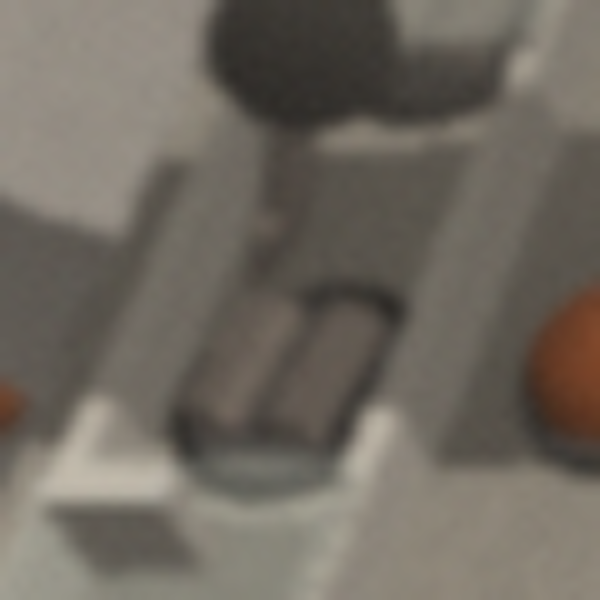

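Run:
```python
from h import *
go([.5959,-.028,.2165],4.9)
```

```text
pos [ 0.5953 -0.033   0.2618] yawz 4.39 q7 -10.8 t 11.42 F [-0.3 -0.5 -1.8] g 0.316
inc cm [4.53 0.49 0.09] roll -0.0089 need rows 1.092494530961847 0.07098605762350567
```

servo_tool(increments=[0.5,0.5,0.1,-0.009,-1,1.2,0.5,0.1,-0.009,-1,2,0.5,0.1,-0.009,-1,2.8,0.5,0.1,-0.009,-1,3.5,0.5,0.1,-0.009,-1,4,0.5,0.1,-0.009,-1,4.3,0.5,0.1,-0.009,-1,4.5,0.5,0.1,-0.009,-1,4.5,0.5,0.1,-0.009,-1,4.5,0.5,0.1,-0.009,-1])

```text
time: 12.25
eef_pos: [0.5959, -0.0279, 0.2165]
tool_rot: [[0.0, -0.086, 0.996], [0.0, 0.996, 0.086], [-1.0, 0.0, 0.0]]
force: [0.7, -0.8, -1.7]
grip_width: 0.314
```

Run:
```python
from h import *
go([.5959,-.028,.2068],4.9)
snap('scene','s12');S=load('s12')
cv2.imwrite('pics/c12.png',cv2.resize(S['im'][190:250,290:350,::-1],None,fx=10,fy=10,interpolation=cv2.INTER_CUBIC))
snap('wrist','w12')
cv2.imwrite('pics/c13.png',cv2.resize(load('w12')['im'][80:260,180:400,::-1],None,fx=3,fy=3,interpolation=cv2.INTER_CUBIC))
```

```text
pos [ 0.5959 -0.0279  0.2165] yawz 4.93 q7 -12.3 t 12.25 F [ 0.7 -0.8 -1.7] g 0.314
inc cm [ 0.97 -0.01 -0.  ] roll 0.0005 need rows 0.2317409314054075 0.0036057011397207773
```

View pics/c12.png

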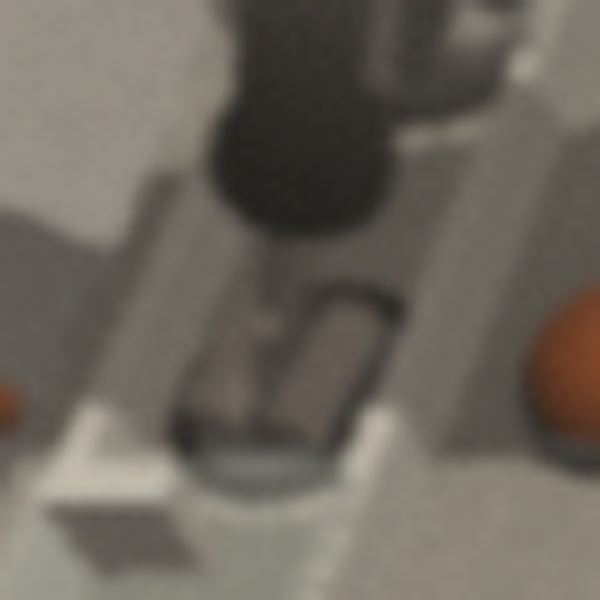

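View pics/c13.png

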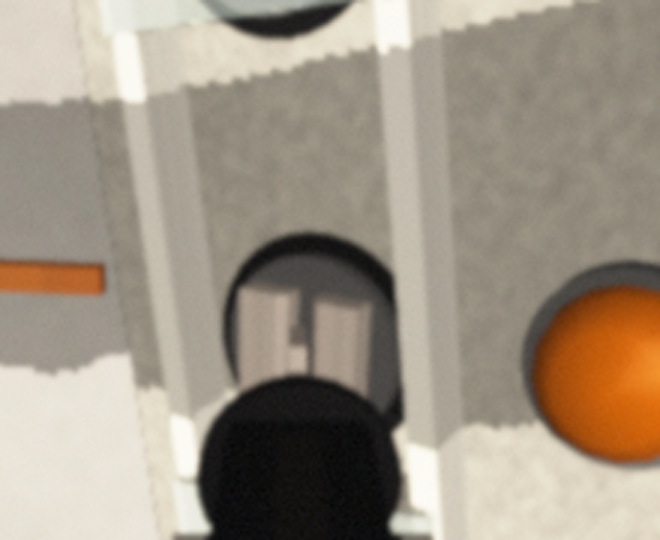

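servo_tool(increments=[0.2,0,0,0,-1,0.4,0,0,0,-1,0.6,0,0,0,-1,0.6,0,0,0,-1,0.6,0,0,0,-1])

```text
time: 12.77
eef_pos: [0.5957, -0.028, 0.2101]
tool_rot: [[-0.0, -0.086, 0.996], [0.0, 0.996, 0.086], [-1.0, 0.0, -0.0]]
force: [-0.4, -0.3, -1.5]
grip_width: 0.317
```

Run:
```python
from h import *
go([.5959,-.028,.2068],4.9)
snap('wrist','w14')
cv2.imwrite('pics/c14.png',cv2.resize(load('w14')['im'][80:260,180:400,::-1],None,fx=3,fy=3,interpolation=cv2.INTER_CUBIC))
```

```text
pos [ 0.5957 -0.028   0.2101] yawz 4.93 q7 -12.6 t 12.77 F [-0.4 -0.3 -1.5] g 0.317
inc cm [ 0.33 -0.01  0.02] roll 0.0005 need rows 0.08036140712856235 0.004256203910795758
```

View pics/c14.png

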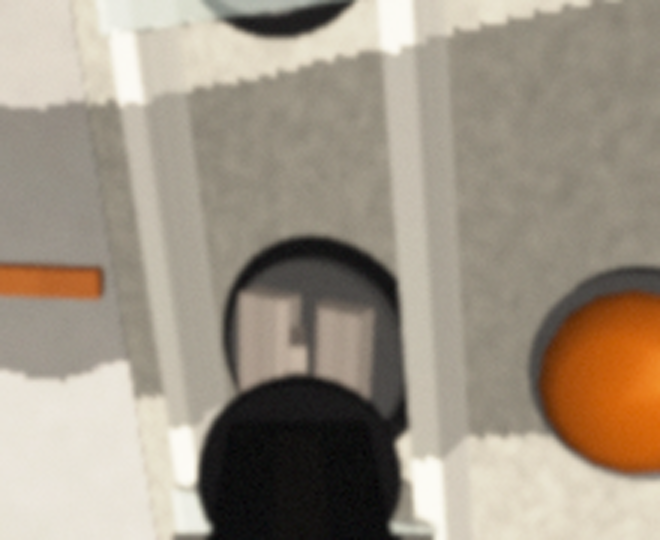

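servo_tool(increments=[0.2,0,0,0,-1,0.35,0,0,0,-1,0.35,0,0,0,-1,0.35,0,0,0,-1])

```text
time: 13.15
eef_pos: [0.5961, -0.0279, 0.2069]
tool_rot: [[0.001, -0.086, 0.996], [0.0, 0.996, 0.086], [-1.0, 0.0, 0.001]]
force: [1.6, -0.1, -2.1]
grip_width: 0.316
```

servo_tool(increments=[0,0,-0.2,0,-1,0,0,-0.4,0,-1,0,0,-0.4,0,-1,0,0,-0.4,0,-1])

```text
time: 13.48
eef_pos: [0.594, -0.0281, 0.2079]
tool_rot: [[0.005, -0.086, 0.996], [0.001, 0.996, 0.086], [-1.0, 0.0, 0.005]]
force: [5.7, -0.8, -0.2]
grip_width: 0.312
```

servo_tool(increments=[0,0,0.4,0,-1,0,0,0.8,0,-1,0,0,0.8,0,-1,0,0,0.8,0,-1])

```text
time: 13.82
eef_pos: [0.5984, -0.0278, 0.2061]
tool_rot: [[-0.003, -0.086, 0.996], [-0.0, 0.996, 0.086], [-1.0, -0.0, -0.003]]
force: [-4.2, -0.7, 0.7]
grip_width: 0.316
```

```bash
cat > rot.py <<'E'
from h import *
p=np.load('con.npy');a0=np.degrees(p[2])
Rz=lambda a:np.array([[np.cos(a),-np.sin(a)],[np.sin(a),np.cos(a)]])
def off(ps):
    c=max(np.cos(ps),0); return Rz(p[2])@(-.0024*c*np.array([np.cos(ps),-np.sin(ps)]))
ps0=np.radians(a0-4.93)
F=np.array([.5961,-.0280])-off(ps0); zf=.2069-.0016-.0065*np.sin(ps0)
def pose(ps): return np.r_[F+off(ps), zf+.0016+.0065*np.sin(min(ps,np.pi/2))], np.pi/2-0+p[2]-ps-np.pi/2
def table(start_pos,start_yaw,pss):
    y=start_yaw; tz=np.array([np.cos(y),np.sin(y),0]);tx=np.array([0,0,-1.]);ty=np.cross(tz,tx)
    for q in pss:
        X,yy=pose(np.radians(q)); d=(X-start_pos)*100
        print(q,np.round([d@tx,d@ty,d@tz,y-yy],2),X.round(4))
E
python3 - <<'E'
from rot import *
print(F,zf,np.degrees(ps0))
X,y=pose(ps0); st=X+np.array([np.cos(y),np.sin(y),0])*.004
table(st,y,[12,18,24,30,36,42,48,54,60,66])
E
```

```text
[ 0.59847911 -0.02779478] 0.20464931215030754 5.745264268166023
12 [-0.07  0.03 -0.39  0.11] [ 0.5961 -0.0277  0.2076]
18 [-0.14  0.05 -0.38  0.21] [ 0.5962 -0.0275  0.2083]
24 [-0.2   0.07 -0.37  0.32] [ 0.5963 -0.0273  0.2089]
30 [-0.26  0.09 -0.35  0.42] [ 0.5965 -0.0271  0.2095]
36 [-0.32  0.1  -0.33  0.53] [ 0.5967 -0.027   0.2101]
42 [-0.37  0.11 -0.31  0.63] [ 0.597  -0.0269  0.2106]
48 [-0.42  0.11 -0.28  0.74] [ 0.5972 -0.0268  0.2111]
54 [-0.46  0.11 -0.26  0.84] [ 0.5975 -0.0268  0.2115]
60 [-0.5   0.1  -0.23  0.95] [ 0.5977 -0.0269  0.2119]
66 [-0.53  0.08 -0.21  1.05] [ 0.5979 -0.027   0.2122]
```

servo_tool(increments=[0,0,-0.4,0,-1,-0.07,0.03,-0.4,0.1,-1,-0.14,0.05,-0.38,0.2,-1,-0.2,0.07,-0.37,0.3,-1,-0.26,0.09,-0.35,0.4,-1,-0.32,0.1,-0.33,0.5,-1,-0.37,0.11,-0.31,0.6,-1,-0.41,0.11,-0.29,0.7,-1,-0.44,0.11,-0.26,0.8,-1,-0.44,0.11,-0.26,0.8,-1])

```text
time: 14.65
eef_pos: [0.5943, -0.0262, 0.2101]
tool_rot: [[-0.006, 0.659, 0.752], [0.0, 0.752, -0.659], [-1.0, -0.003, -0.004]]
force: [-6.0, 0.7, -2.6]
grip_width: 0.315
```

Run:
```python
from rot import *
s=manip.read_state();print(s['force'].round(1),s['torque'].round(2))
snap('scene','s15');S=load('s15')
cv2.imwrite('pics/c15.png',cv2.resize(S['im'][190:250,290:350,::-1],None,fx=10,fy=10,interpolation=cv2.INTER_CUBIC))
snap('wrist','w15')
cv2.imwrite('pics/c16.png',cv2.resize(load('w15')['im'][80:300,180:400,::-1],None,fx=3,fy=2.7,interpolation=cv2.INTER_CUBIC))
X,y=pose(ps0+.8);X[2]=.2113
print(np.degrees(ps0+.8),X,s['eef_pos'],np.degrees(y))
table(X,y,[52,58,64,70,76,82,88,94,100,102])
```

```text
[-6.   0.7 -2.6] [0.38 2.21 0.08]
51.58188787863189 [ 0.59735198 -0.02681821  0.2113    ] [ 0.59428695 -0.02616258  0.21007678] -40.906623610465864
52 [-0.01  0.    0.    0.01] [ 0.5974 -0.0268  0.2114]
58 [-0.05  0.01  0.02  0.11] [ 0.5976 -0.0269  0.2118]
64 [-0.08  0.02  0.05  0.22] [ 0.5979 -0.027   0.2121]
70 [-0.11  0.03  0.07  0.32] [ 0.5981 -0.0271  0.2124]
76 [-0.13  0.02  0.1   0.43] [ 0.5982 -0.0273  0.2126]
82 [-0.14  0.02  0.12  0.53] [ 0.5984 -0.0275  0.2127]
88 [-0.14  0.    0.14  0.64] [ 0.5985 -0.0277  0.2127]
94 [-0.14 -0.    0.15  0.74] [ 0.5985 -0.0278  0.2127]
100 [-0.14 -0.    0.15  0.85] [ 0.5985 -0.0278  0.2127]
102 [-0.14 -0.    0.15  0.88] [ 0.5985 -0.0278  0.2127]
```

View pics/c15.png

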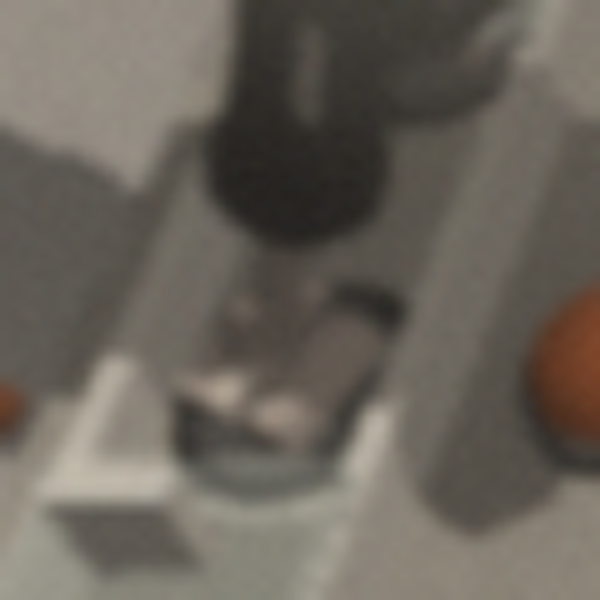

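View pics/c16.png

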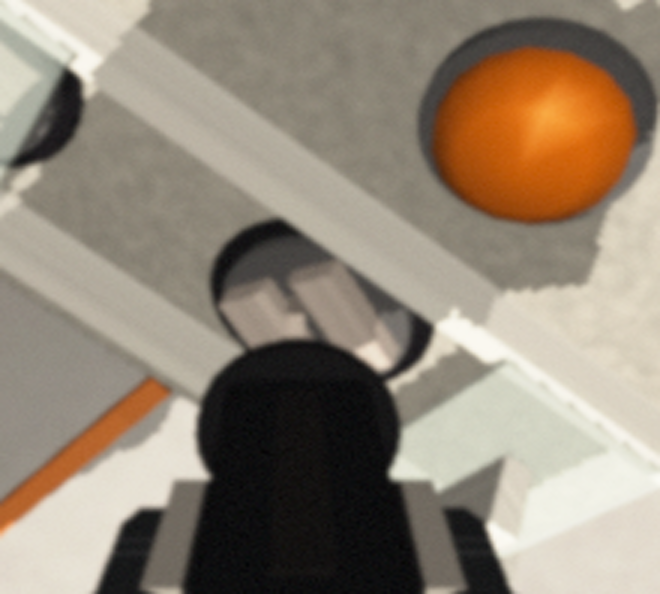

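servo_tool(increments=[-0.5,0,0,0,-1,-1.2,0,0,-0.1,-1,-2,0,0,-0.2,-1,-2.5,0,0,-0.3,-1,-2.5,-1,-1,-0.4,-1,-2.5,-1,-2,-0.4,-1,-2.5,-1,-2,-0.4,-1,-2.5,-1,-2,-0.4,-1])

```text
time: 15.42
eef_pos: [0.5753, -0.0206, 0.2364]
tool_rot: [[0.001, 0.311, 0.95], [0.0, 0.95, -0.311], [-1.0, 0.0, 0.001]]
force: [-0.2, -0.5, -1.6]
grip_width: 0.317
```

Run:
```python
from rot import *
snap('wrist','w17');W=load('w17');go(np.r_[F,.23],-8)
cv2.imwrite('pics/c17.png',cv2.resize(W['im'][110:250,200:380,::-1],None,fx=4,fy=4,interpolation=cv2.INTER_CUBIC))
snap('scene','s17');S=load('s17')
cv2.imwrite('pics/c18.png',cv2.resize(S['im'][190:250,290:350,::-1],None,fx=10,fy=10,interpolation=cv2.INTER_CUBIC))
for th in(.12,.25,.4,.55,.7): print(th,[((proj(W,toW(p,con(.075+a*np.sin(th)+b*np.cos(th),-.06+a*np.cos(th)-b*np.sin(th),.0145)))-[200,110])*4).round()[0].tolist() for a in(.018,-.018) for b in(-.0065,.0065)])
```

```text
pos [ 0.5757 -0.0209  0.2363] yawz -18.12 q7 -32.2 t 15.47 F [ 0.6  0.4 -1. ] g 0.313
inc cm [0.63 0.05 2.38] roll -0.1766 need rows 0.5908660043140131 1.4127983768439258
0.12 [[352.0, 281.0], [400.0, 270.0], [410.0, 417.0], [458.0, 409.0]]
0.25 [[359.0, 276.0], [411.0, 271.0], [400.0, 414.0], [450.0, 413.0]]
0.4 [[369.0, 272.0], [423.0, 275.0], [389.0, 410.0], [440.0, 416.0]]
0.55 [[380.0, 270.0], [434.0, 281.0], [378.0, 405.0], [429.0, 418.0]]
0.7 [[391.0, 269.0], [445.0, 288.0], [368.0, 398.0], [418.0, 418.0]]
```

View pics/c17.png

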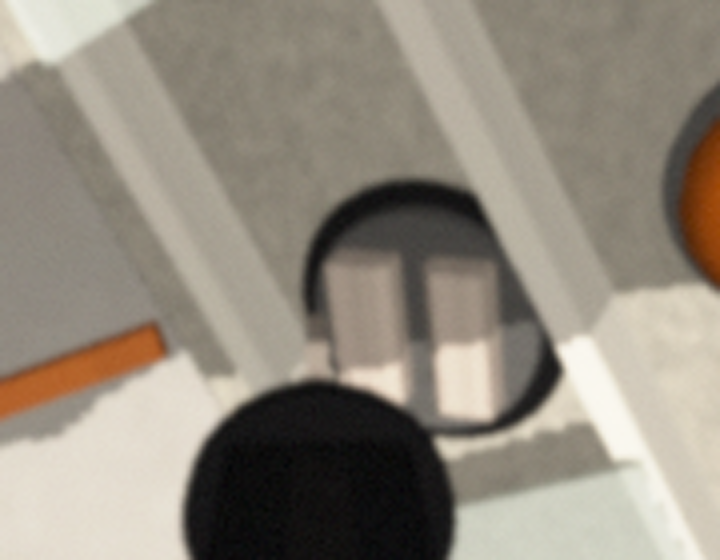

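View pics/c18.png

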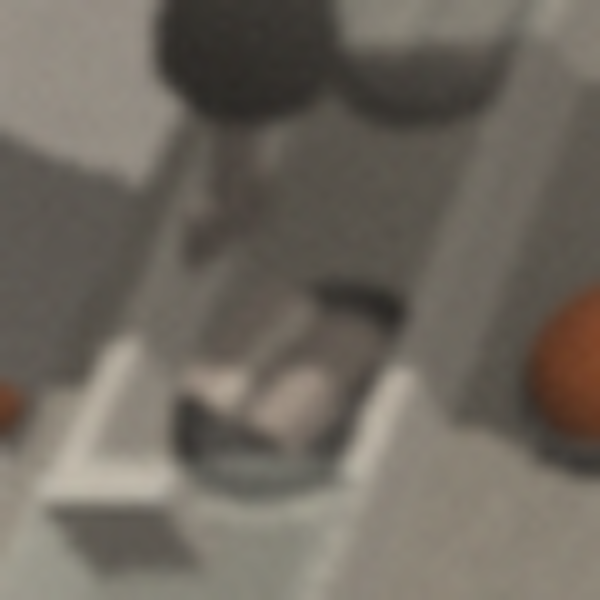

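```bash
cat >> rot.py <<'E'
def pose2(q,lead=8,push=.0035,r=.003):
    ps=np.radians(q-lead) # slot yaw
    b=np.array([np.sin(ps),np.cos(ps)]);m=np.array([np.cos(ps),-np.sin(ps)])
    xy=F+off(ps)+Rz(p[2])@(r*b+push*m)
    z=zf+.0016+.0065*np.sin(min(ps,np.pi/2))+.577*r*np.sin(ps)
    return np.r_[xy,z],p[2]-np.radians(q)
def table2(X0,y,poses):
    tz=np.array([np.cos(y),np.sin(y),0]);tx=np.array([0,0,-1.]);ty=np.cross(tz,tx)
    for X,yy in poses:
        d=(X-X0)*100;print(np.round([d@tx,d@ty,d@tz,y-yy],2).tolist(),X.round(4),np.degrees(yy).round(1))
E
python3 - <<'E'
from rot import *
X,y=pose2(22,0,0,.003);print(X,np.degrees(y))
go(X+[0,0,.015],np.degrees(y))
E
```

```text
[ 0.5968863  -0.02441622  0.2093327 ] -11.324735731833975
pos [ 0.5758 -0.021   0.2362] yawz -18.1 q7 -32.2 t 15.52 F [-0.4  0.2 -1.8] g 0.317
inc cm [1.19 0.33 2.11] roll -0.1182 need rows 0.5854192825525874 0.9457710134033591
```

servo_tool(increments=[0,0.2,0.7,-0.04,-1,0,0.3,1.4,-0.08,-1,0,0.33,2.1,-0.12,-1,0.6,0.33,2.1,-0.12,-1,1.2,0.33,2.1,-0.12,-1,1.2,0.33,2.1,-0.12,-1,1.2,0.33,2.1,-0.12,-1])

```text
time: 16.1
eef_pos: [0.5957, -0.0244, 0.2234]
tool_rot: [[-0.002, 0.194, 0.981], [0.0, 0.981, -0.194], [-1.0, -0.0, -0.002]]
force: [0.8, -0.2, -1.2]
grip_width: 0.318
```

Run:
```python
from rot import *
X,y=pose2(22,0,0,.003)
go(X,np.degrees(y))
```

```text
pos [ 0.5957 -0.0244  0.2234] yawz -11.18 q7 -26.1 t 16.1 F [ 0.8 -0.2 -1.2] g 0.318
inc cm [1.41 0.03 0.12] roll 0.0026 need rows 0.3386696387019627 0.020740783193494823
```

Descend, then probe ± for the walls.

servo_tool(increments=[0.4,0,0.05,0,-1,0.8,0,0.05,0,-1,1.1,0,0.05,0,-1,1.45,0,0.05,0,-1,1.45,0,0.05,0,-1,1.45,0,0.05,0,-1])

```text
time: 16.6
eef_pos: [0.5967, -0.0246, 0.2095]
tool_rot: [[-0.0, 0.193, 0.981], [0.0, 0.981, -0.193], [-1.0, 0.0, -0.0]]
force: [0.3, 0.5, -1.1]
grip_width: 0.322
```

servo_tool(increments=[0,0,-0.25,0,-1,0,0,-0.4,0,-1,0,0,-0.4,0,-1])

```text
time: 16.85
eef_pos: [0.5941, -0.0241, 0.2104]
tool_rot: [[0.003, 0.193, 0.981], [-0.0, 0.981, -0.193], [-1.0, 0.0, 0.003]]
force: [5.3, -1.1, -1.8]
grip_width: 0.312
```

servo_tool(increments=[0,0,0.3,0,-1,0,0,0.6,0,-1,0,0,0.6,0,-1])

```text
time: 17.1
eef_pos: [0.5983, -0.025, 0.2094]
tool_rot: [[-0.002, 0.193, 0.981], [0.0, 0.981, -0.193], [-1.0, -0.0, -0.002]]
force: [-1.1, -0.7, -1.1]
grip_width: 0.31
```

Run:
```python
from rot import *
X,y=pose2(22,0,0,.003); X=X+.002*np.array([np.cos(y),np.sin(y),0])
table2(X,y,[pose2(q,l,u,.003) for q,l,u in[(27,5,.0025),(32,8,.0035),(37,9,.004),(42,9,.004),(47,9,.004),(52,9,.004),(57,9,.004),(62,9,.004)]])
```

```text
[0.0, 0.0, 0.05, 0.09] [ 0.5993 -0.0249  0.2093] -16.3
[-0.03, -0.0, 0.16, 0.17] [ 0.6004 -0.0252  0.2096] -21.3
[-0.08, -0.02, 0.24, 0.26] [ 0.6012 -0.0255  0.2101] -26.3
[-0.14, -0.04, 0.27, 0.35] [ 0.6015 -0.0258  0.2107] -31.3
[-0.2, -0.07, 0.31, 0.44] [ 0.6017 -0.0261  0.2113] -36.3
[-0.25, -0.1, 0.34, 0.52] [ 0.602  -0.0265  0.2119] -41.3
[-0.3, -0.14, 0.37, 0.61] [ 0.6022 -0.0269  0.2124] -46.3
[-0.35, -0.17, 0.4, 0.7] [ 0.6024 -0.0273  0.2128] -51.3
```

Execute up to about ψ=42, check.

servo_tool(increments=[0,0,0.05,0.09,-1,-0.03,0,0.16,0.17,-1,-0.08,-0.02,0.24,0.26,-1,-0.14,-0.04,0.27,0.35,-1,-0.14,-0.04,0.27,0.35,-1,-0.14,-0.04,0.27,0.35,-1])

```text
time: 17.6
eef_pos: [0.5986, -0.0252, 0.2101]
tool_rot: [[-0.006, 0.517, 0.856], [0.0, 0.856, -0.517], [-1.0, -0.003, -0.006]]
force: [-5.9, 0.7, 0.4]
grip_width: 0.312
```

```bash
cat > look.py <<'E'
import sys
from rot import *
n=sys.argv[1];snap('wrist','w'+n);W=load('w'+n);s=manip.read_state();print(s['eef_pos'].round(4),s['force'].round(1),s['torque'].round(2),s['time'])
c=proj(W,toW(p,con(.075,-.06,.0145)))[0];o=np.maximum(c-[60,45],0).astype(int)
cv2.imwrite(f'pics/l{n}.png',cv2.resize(W['im'][o[1]:o[1]+90,o[0]:o[0]+120,::-1],None,fx=6,fy=6,interpolation=cv2.INTER_CUBIC))
for th in np.arange(.2,1.6,.2): print(round(th,1),[((proj(W,toW(p,con(.075+a*np.sin(th)+b*np.cos(th),-.06+a*np.cos(th)-b*np.sin(th),.0145)))-o)*6).round()[0].tolist() for a in(.018,-.018) for b in(-.0065,.0065)])
E
python3 look.py 20
```

```text
[ 0.5986 -0.0253  0.2101] [-6.   1.6  1.8] [0.38 2.03 0.07] 17.65
0.2 [[256.0, 184.0], [326.0, 158.0], [392.0, 380.0], [463.0, 361.0]]
0.4 [[272.0, 172.0], [352.0, 160.0], [368.0, 377.0], [446.0, 371.0]]
0.6 [[292.0, 163.0], [378.0, 168.0], [344.0, 369.0], [426.0, 378.0]]
0.8 [[315.0, 158.0], [404.0, 179.0], [321.0, 358.0], [403.0, 381.0]]
1.0 [[340.0, 159.0], [428.0, 195.0], [299.0, 344.0], [380.0, 379.0]]
1.2 [[366.0, 164.0], [449.0, 214.0], [280.0, 327.0], [355.0, 373.0]]
1.4 [[392.0, 173.0], [467.0, 235.0], [263.0, 308.0], [332.0, 364.0]]
```

View pics/l20.png

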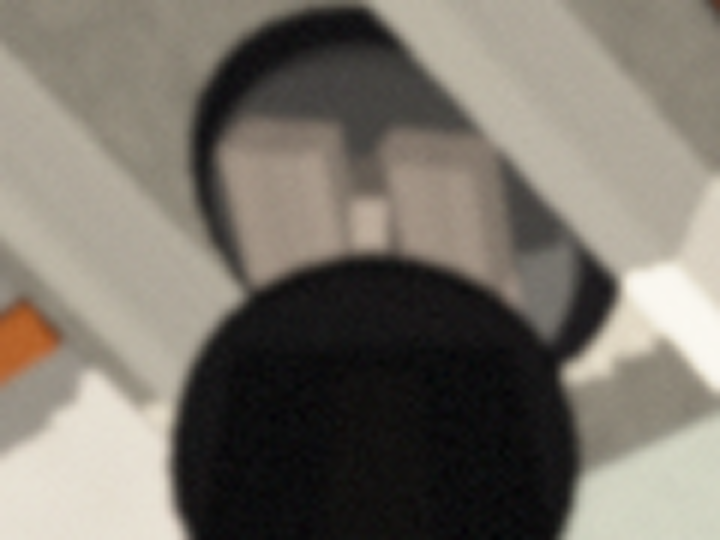

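Run:
```python
from rot import *
X,y=pose2(42,9,.004,.003)
table2(X,y,[pose2(q,9,.004,.003) for q in(47,52,57,62,67,72,77,82)])
```

```text
[-0.06, -0.01, 0.04, 0.09] [ 0.6017 -0.0261  0.2113] -36.3
[-0.11, -0.03, 0.08, 0.17] [ 0.602  -0.0265  0.2119] -41.3
[-0.16, -0.05, 0.12, 0.26] [ 0.6022 -0.0269  0.2124] -46.3
[-0.21, -0.08, 0.16, 0.35] [ 0.6024 -0.0273  0.2128] -51.3
[-0.25, -0.11, 0.2, 0.44] [ 0.6025 -0.0278  0.2132] -56.3
[-0.29, -0.15, 0.23, 0.52] [ 0.6026 -0.0283  0.2136] -61.3
[-0.31, -0.19, 0.26, 0.61] [ 0.6027 -0.0288  0.2139] -66.3
[-0.34, -0.24, 0.29, 0.7] [ 0.6027 -0.0293  0.2141] -71.3
```

servo_tool(increments=[-0.06,-0.01,0.04,0.09,-1,-0.11,-0.03,0.08,0.17,-1,-0.16,-0.05,0.12,0.26,-1,-0.2,-0.08,0.16,0.35,-1,-0.2,-0.08,0.16,0.35,-1])

```text
time: 18.07
eef_pos: [0.5994, -0.0265, 0.2117]
tool_rot: [[-0.007, 0.783, 0.622], [0.001, 0.622, -0.783], [-1.0, -0.005, -0.005]]
force: [-4.8, 1.3, -1.3]
grip_width: 0.313
```

```bash
python3 look.py 21
```

```text
[ 0.5994 -0.0266  0.2117] [-6.   2.  -1.1] [0.51 2.02 0.06] 18.1167
0.2 [[237.0, 224.0], [287.0, 177.0], [437.0, 362.0], [491.0, 321.0]]
0.4 [[246.0, 207.0], [310.0, 171.0], [414.0, 367.0], [480.0, 337.0]]
0.6 [[259.0, 193.0], [336.0, 169.0], [390.0, 367.0], [465.0, 349.0]]
0.8 [[277.0, 182.0], [364.0, 172.0], [365.0, 364.0], [446.0, 359.0]]
1.0 [[299.0, 174.0], [391.0, 179.0], [340.0, 358.0], [425.0, 365.0]]
1.2 [[324.0, 170.0], [418.0, 189.0], [316.0, 349.0], [401.0, 367.0]]
1.4 [[351.0, 170.0], [442.0, 203.0], [294.0, 336.0], [377.0, 366.0]]
```

View pics/l21.png

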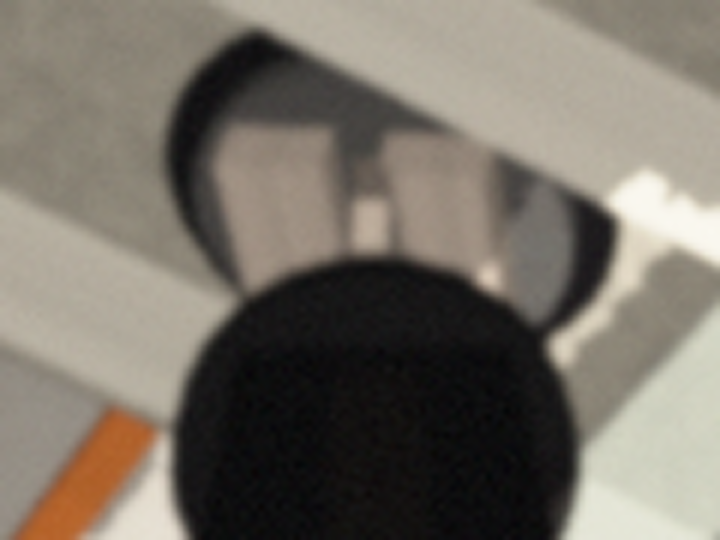

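Run:
```python
from rot import *
X,y=pose2(62,9,.004,.003)
table2(X,y,[pose2(q,9,.004,.003) for q in(67,72,77,82,87,92,97,102,106)])
```

```text
[-0.04, -0.02, 0.05, 0.09] [ 0.6025 -0.0278  0.2132] -56.3
[-0.08, -0.04, 0.09, 0.17] [ 0.6026 -0.0283  0.2136] -61.3
[-0.11, -0.07, 0.13, 0.26] [ 0.6027 -0.0288  0.2139] -66.3
[-0.13, -0.1, 0.18, 0.35] [ 0.6027 -0.0293  0.2141] -71.3
[-0.15, -0.14, 0.21, 0.44] [ 0.6026 -0.0299  0.2143] -76.3
[-0.16, -0.19, 0.25, 0.52] [ 0.6025 -0.0304  0.2144] -81.3
[-0.17, -0.24, 0.28, 0.61] [ 0.6023 -0.031   0.2145] -86.3
[-0.17, -0.29, 0.29, 0.7] [ 0.602  -0.0314  0.2145] -91.3
[-0.16, -0.32, 0.29, 0.77] [ 0.6017 -0.0316  0.2145] -95.3
```

servo_tool(increments=[-0.04,-0.02,0.05,0.09,-1,-0.07,-0.04,0.09,0.17,-1,-0.1,-0.07,0.13,0.26,-1,-0.12,-0.1,0.18,0.35,-1,-0.14,-0.14,0.21,0.44,-1,-0.14,-0.19,0.25,0.52,-1,-0.14,-0.19,0.25,0.52,-1])

```text
time: 18.7
eef_pos: [0.6007, -0.0288, 0.2135]
tool_rot: [[-0.004, 0.988, 0.154], [0.002, 0.154, -0.988], [-1.0, -0.004, -0.003]]
force: [-3.0, 3.5, -2.4]
grip_width: 0.312
```

```bash
python3 look.py 22
```

```text
[ 0.6011 -0.0289  0.2136] [-2.4  4.2 -2.7] [1.32 0.94 0.07] 18.75
0.2 [[231.0, 287.0], [242.0, 226.0], [477.0, 312.0], [496.0, 253.0]]
0.4 [[227.0, 269.0], [257.0, 210.0], [461.0, 326.0], [497.0, 271.0]]
0.6 [[229.0, 251.0], [277.0, 196.0], [442.0, 338.0], [493.0, 289.0]]
0.8 [[237.0, 233.0], [300.0, 186.0], [420.0, 347.0], [483.0, 305.0]]
1.0 [[249.0, 217.0], [326.0, 179.0], [395.0, 353.0], [469.0, 320.0]]
1.2 [[267.0, 202.0], [354.0, 175.0], [370.0, 355.0], [451.0, 333.0]]
1.4 [[289.0, 190.0], [383.0, 176.0], [344.0, 355.0], [430.0, 343.0]]
```

View pics/l22.png

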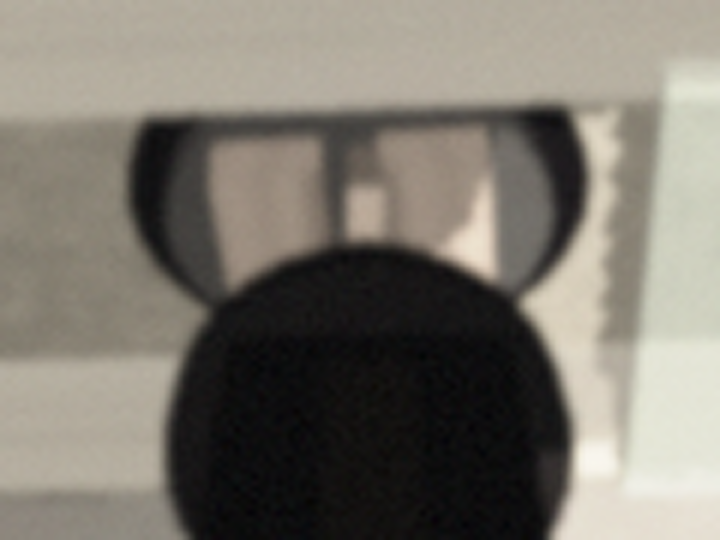

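servo_tool(increments=[0,-0.05,0.05,0.08,-1,0,-0.1,0.08,0.16,-1,0,-0.1,0.15,0.2,-1,0,-0.1,0.25,0.2,-1,0,-0.1,0.25,0.2,-1])

```text
time: 19.17
eef_pos: [0.6012, -0.0289, 0.2139]
tool_rot: [[-0.002, 0.999, -0.037], [0.005, -0.037, -0.999], [-1.0, -0.002, -0.005]]
force: [-1.9, 10.4, -3.1]
grip_width: 0.313
```

```bash
python3 look.py 23
python3 - <<'E'
from rot import *
s=manip.read_state();print(s['eef_pos']-[0,0,.1225]-toW(p,[-.029,-.06,.0827])[0],F)
E
```

```text
[ 0.6012 -0.0289  0.2139] [-2.2 11.1 -3.9] [3.8  0.78 0.13] 19.2167
0.2 [[238.0, 315.0], [234.0, 254.0], [485.0, 296.0], [490.0, 234.0]]
0.4 [[230.0, 299.0], [245.0, 236.0], [473.0, 313.0], [495.0, 252.0]]
0.6 [[228.0, 281.0], [261.0, 219.0], [457.0, 327.0], [495.0, 270.0]]
0.8 [[231.0, 262.0], [281.0, 205.0], [437.0, 340.0], [490.0, 288.0]]
1.0 [[239.0, 244.0], [305.0, 193.0], [415.0, 350.0], [479.0, 305.0]]
1.2 [[253.0, 227.0], [331.0, 184.0], [390.0, 357.0], [465.0, 321.0]]
1.4 [[271.0, 211.0], [359.0, 180.0], [365.0, 362.0], [447.0, 335.0]]
[ 0.00390797 -0.00042328  0.00865914] [ 0.59847911 -0.02779478]
```

View pics/l23.png

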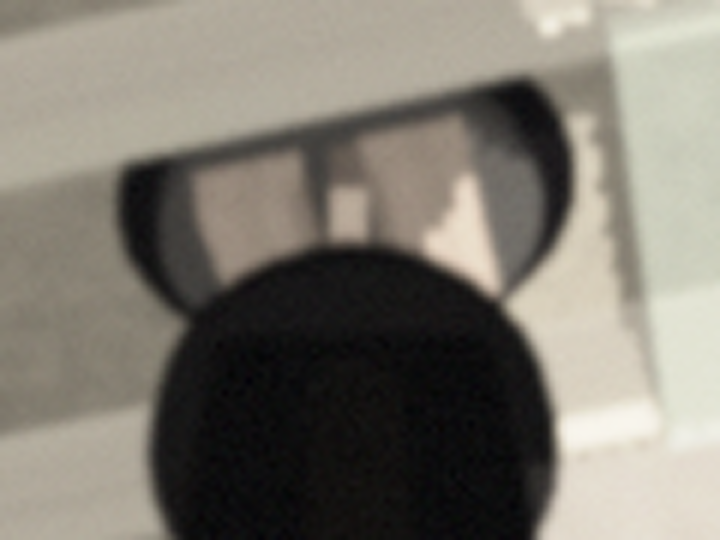

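servo_tool(increments=[0,0,-0.25,-0.1,-1,0,0,-0.35,-0.18,-1,0,-0.3,-0.4,-0.2,-1,0,-0.6,-0.4,-0.2,-1,0.15,-0.6,-0.4,-0.2,-1,0.15,-0.6,-0.4,-0.2,-1,0.15,-0.6,-0.4,-0.2,-1])

```text
time: 19.8
eef_pos: [0.5961, -0.0294, 0.213]
tool_rot: [[0.0, 0.988, 0.155], [-0.0, 0.155, -0.988], [-1.0, 0.0, 0.0]]
force: [-0.5, -0.0, -0.9]
grip_width: 0.314
```

```bash
python3 look.py 24
python3 - <<'E'
from rot import *
s=manip.read_state();print(s['eef_pos']-[0,0,.1225]-toW(p,[-.029,-.06,.0827])[0],F,s['tool_rot'][:,2])
E
```

```text
[ 0.5961 -0.0293  0.213 ] [ 0.1 -0.8 -1.7] [-0.05 -0.02  0.01] 19.85
0.2 [[228.0, 290.0], [239.0, 227.0], [476.0, 316.0], [495.0, 255.0]]
0.4 [[225.0, 272.0], [255.0, 211.0], [460.0, 330.0], [496.0, 273.0]]
0.6 [[227.0, 253.0], [274.0, 197.0], [440.0, 342.0], [491.0, 292.0]]
0.8 [[234.0, 235.0], [298.0, 186.0], [418.0, 351.0], [482.0, 309.0]]
1.0 [[247.0, 218.0], [324.0, 179.0], [393.0, 357.0], [468.0, 324.0]]
1.2 [[265.0, 203.0], [353.0, 175.0], [368.0, 360.0], [450.0, 337.0]]
1.4 [[287.0, 191.0], [381.0, 176.0], [342.0, 360.0], [428.0, 347.0]]
[-0.00117474 -0.00082896  0.00782366] [ 0.59847911 -0.02779478] [ 1.55184228e-01 -9.87885475e-01  3.79441761e-04]
```

View pics/l24.png

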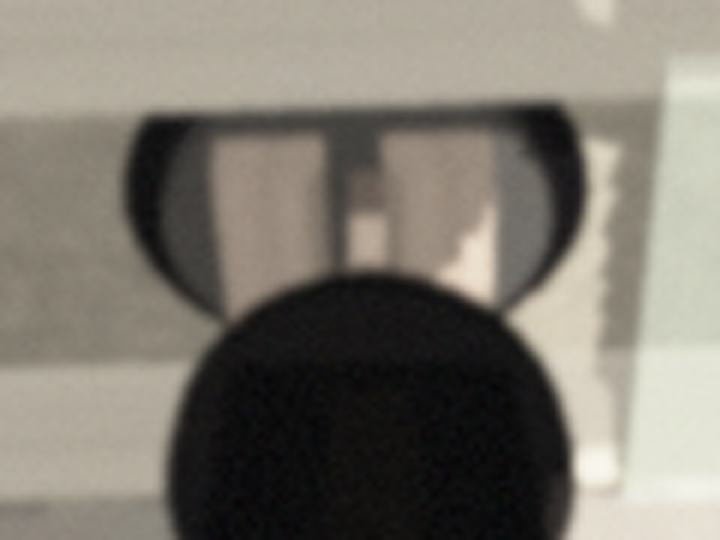

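servo_tool(increments=[0.1,0,0,0,-1,0.2,-0.1,0,0,-1,0.2,-0.1,0,0,-1,0.2,-0.1,0,0,-1,0.2,-0.1,0,0,-1])

```text
time: 20.27
eef_pos: [0.595, -0.0291, 0.211]
tool_rot: [[-0.0, 0.988, 0.156], [-0.0, 0.156, -0.988], [-1.0, -0.0, 0.0]]
force: [0.1, 0.5, -1.3]
grip_width: 0.315
```

servo_tool(increments=[-0.4,0,0,0,-1,-1,0,0,0,-1,-2,0,0,0,-1,-3.5,0,0,0,-1,-5.5,0,0,0,-1,-7.5,0,0,0,-1,-9,0,0,0,-1,-9,0,0,0,-1,-9,0,0,0,-1])

```text
time: 21.02
eef_pos: [0.5955, -0.0291, 0.3022]
tool_rot: [[0.002, 0.988, 0.156], [0.0, 0.156, -0.988], [-1.0, 0.002, 0.0]]
force: [0.0, 0.1, -1.6]
grip_width: 0.314
```

```bash
python3 look.py 25
python3 - <<'E'
from rot import *
go([.4597,-.3341,.30],-91.27)
E
```

```text
[ 0.5949 -0.0291  0.301 ] [-0.6  0.1 -1.5] [-0.02  0.06  0.01] 21.0667
0.2 [[258.0, 288.0], [268.0, 236.0], [449.0, 310.0], [463.0, 260.0]]
0.4 [[256.0, 273.0], [280.0, 223.0], [436.0, 322.0], [464.0, 275.0]]
0.6 [[258.0, 257.0], [295.0, 212.0], [421.0, 332.0], [460.0, 290.0]]
0.8 [[264.0, 242.0], [313.0, 203.0], [404.0, 340.0], [453.0, 304.0]]
1.0 [[274.0, 229.0], [333.0, 197.0], [385.0, 345.0], [442.0, 317.0]]
1.2 [[287.0, 216.0], [354.0, 194.0], [365.0, 347.0], [429.0, 328.0]]
1.4 [[304.0, 207.0], [376.0, 195.0], [345.0, 347.0], [412.0, 337.0]]
pos [ 0.5949 -0.0291  0.301 ] yawz -81.01 q7 -85.4 t 21.07 F [-0.6  0.1 -1.5] g 0.316
inc cm [  0.1  -18.11  28.01] roll 0.179 need rows 7.999607299157696 1.432366669959741
```

View pics/w25.png

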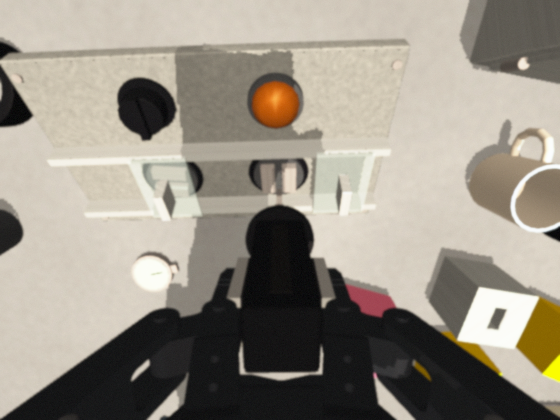

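servo_tool(increments=[0,-1.5,2.3,0.05,-1,0,-3.8,5.9,0.1,-1,0,-6.2,9.6,0.15,-1,0,-8.6,13.3,0.179,-1,0,-11,17,0.179,-1,0,-13.4,20.7,0.179,-1,0,-15.6,24.2,0.179,-1,0,-17.2,26.6,0.179,-1,0,-18.1,28,0.179,-1,0,-18.1,28,0.179,-1])

```text
time: 21.9
eef_pos: [0.4562, -0.3389, 0.2998]
tool_rot: [[-0.003, 1.0, -0.03], [-0.001, -0.03, -1.0], [-1.0, -0.003, 0.001]]
force: [0.3, 0.2, -1.4]
grip_width: 0.315
```

servo_tool(increments=[0,0,0,0,-1,0,0,0,0,-1,0,0,0,0,-1,0,0,0,0,-1])

```text
time: 22.23
eef_pos: [0.4607, -0.3326, 0.3007]
tool_rot: [[-0.0, 1.0, -0.02], [0.001, -0.02, -1.0], [-1.0, -0.0, -0.001]]
force: [-0.0, -0.0, -1.8]
grip_width: 0.316
```

Run:
```python
from rot import *
go([.4597,-.3341,.235],-91.27)
```

```text
pos [ 0.4607 -0.3326  0.3007] yawz -91.14 q7 -59.5 t 22.23 F [-0.  -0.  -1.8] g 0.316
inc cm [ 6.57 -0.1   0.16] roll 0.0023 need rows 1.5765847731813738 0.018521416688852158
```

servo_tool(increments=[1,-0.1,0.1,0,-1,2.5,-0.1,0.1,0,-1,4,-0.1,0.1,0,-1,5.5,-0.1,0.1,0,-1,6.2,-0.1,0.1,0,-1,6.2,-0.1,0.1,0,-1,6.2,-0.1,0.1,0,-1,6.2,-0.1,0.1,0,-1])

```text
time: 22.9
eef_pos: [0.4594, -0.3351, 0.2397]
tool_rot: [[0.001, 1.0, -0.022], [-0.001, -0.022, -1.0], [-1.0, 0.001, 0.001]]
force: [0.2, -0.2, -0.8]
grip_width: 0.315
```

Run:
```python
from rot import *
go([.4597,-.3341,.1375],-91.27)
snap('wrist','w26');snap('scene','s26')
c=load('s26');cv2.imwrite('pics/c26.png',cv2.resize(c['im'][230:340,130:270,::-1],None,fx=5,fy=5,interpolation=cv2.INTER_CUBIC))
cv2.imwrite('pics/c27.png',np.hstack([cv2.resize(load(n)['im'][120:260,210:350,::-1],None,fx=2.8,fy=4) for n in('w8','w26')]))
```

```text
pos [ 0.4594 -0.3351  0.2397] yawz -91.26 q7 -59.3 t 22.9 F [ 0.2 -0.2 -0.8] g 0.315
inc cm [10.22  0.02 -0.1 ] roll 0.0002 need rows 2.449984445536308 0.0014129946650010925
```

View pics/c26.png

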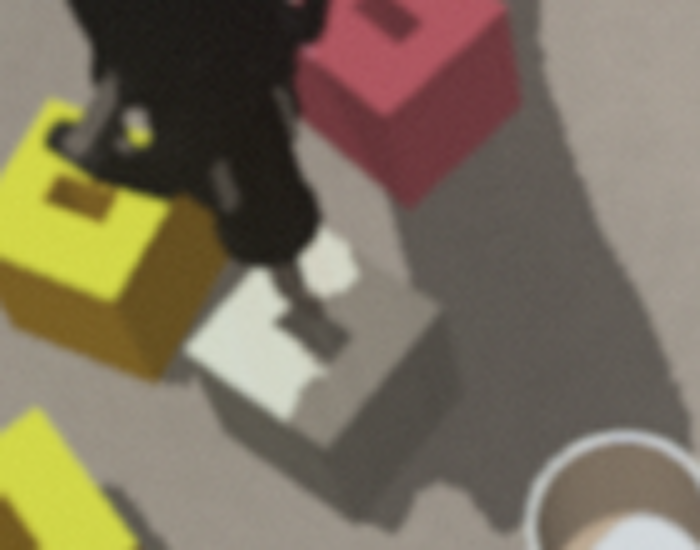

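View pics/c27.png

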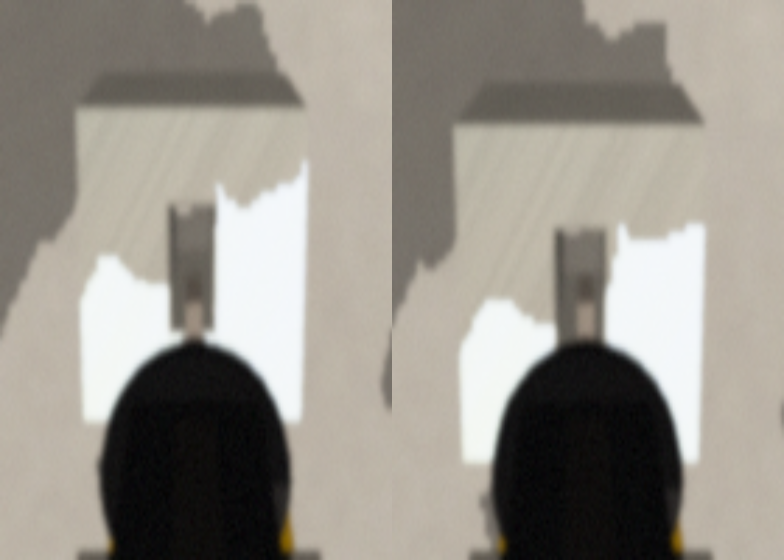

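servo_tool(increments=[0,0,-0.1,0,-1,1,0,-0.1,0,-1,2.5,0,-0.1,0,-1,4,0,-0.1,0,-1,5.5,0,-0.1,0,-1,7,0,-0.1,0,-1,8,0,-0.1,0,-1,8.5,0,-0.1,0,-1,8.5,0,-0.1,0,-1,8.5,0,-0.1,0,-1])

```text
time: 23.83
eef_pos: [0.4591, -0.334, 0.1541]
tool_rot: [[0.0, 1.0, -0.022], [-0.0, -0.022, -1.0], [-1.0, 0.0, 0.0]]
force: [0.3, 0.9, -2.1]
grip_width: 0.315
```

Run:
```python
from rot import *
go([.4597,-.3341,.1375],-91.27)
```

```text
pos [ 0.4591 -0.334   0.1541] yawz -91.27 q7 -59.5 t 23.83 F [ 0.3  0.9 -2.1] g 0.315
inc cm [1.66 0.06 0.01] roll -0.0 need rows 0.3993348095368143 0.00020510010001423615
```

servo_tool(increments=[0.5,0.05,0,0,-1,1,0.05,0,0,-1,1.5,0.05,0,0,-1,1.7,0.05,0,0,-1,1.7,0.05,0,0,-1,1.7,0.05,0,0,-1])

```text
time: 24.33
eef_pos: [0.4596, -0.3339, 0.1376]
tool_rot: [[0.001, 1.0, -0.022], [-0.0, -0.022, -1.0], [-1.0, 0.001, 0.0]]
force: [-2.4, 2.0, 7.6]
grip_width: 0.317
```

Seated (contact force at the same height as the start). Release gradually and retreat upward.

servo_tool(increments=[0,0,0,0,-0.2,0,0,0,0,0.2,0,0,0,0,0.6,0,0,0,0,1,0,0,0,0,1,0,0,0,0,1,0,0,0,0,1], newtons=20)

```text
time: 24.92
eef_pos: [0.4595, -0.3339, 0.1369]
tool_rot: [[-0.0, 1.0, -0.022], [0.0, -0.022, -1.0], [-1.0, -0.0, -0.0]]
force: [0.4, 0.0, 0.4]
grip_width: 1.003
```

servo_tool(increments=[-1,0,0,0,1,-3,0,0,0,1,-5,0,0,0,1,-7.5,0,0,0,1,-10,0,0,0,1,-13,0,0,0,1,-16,-2,0,0,1,-16,-5,0,0,1,-16,-5,0,0,1,-16,-5,0,0,1])

```text
time: 25.75
eef_pos: [0.4082, -0.3332, 0.2984]
tool_rot: [[0.001, 1.0, -0.024], [-0.001, -0.024, -1.0], [-1.0, 0.001, 0.001]]
force: [0.6, -0.1, 0.3]
grip_width: 0.999
```

Run:
```python
from rot import *
snap('wrist','w30');snap('top','t30');snap('scene','s30');s=manip.read_state();print(s['time'],s['eef_pos'],s['force'])
W=load('w30')
cv2.imwrite('pics/c30.png',cv2.resize(W['im'][80:190,225:345,::-1],None,fx=5,fy=5,interpolation=cv2.INTER_CUBIC))
cv2.imwrite('pics/c31.png',cv2.resize(load('t30')['im'][100:220,160:330,::-1],None,fx=4.5,fy=4.5,interpolation=cv2.INTER_CUBIC))
a=load('t0');b=load('t30')
for n,uv in dict(mug=(383,155),radio=(430,177),tumbler=(120,228),watch=(211,241),tape=(138,158)).items(): print(n,dep(a,[uv]).round(3),dep(b,[uv]).round(3))
```

```text
25.9 [ 0.41010544 -0.33248445  0.29693245] [ 0.45806672 -0.18129246 -0.92212017]
mug [[ 0.645 -0.353  0.006]] [[ 0.646 -0.354  0.004]]
radio [[ 0.56  -0.444  0.108]] [[ 0.561 -0.445  0.106]]
tumbler [[0.445 0.384 0.032]] [[0.445 0.384 0.033]]
watch [[0.408 0.133 0.016]] [[0.408 0.133 0.013]]
tape [[ 0.651  0.353 -0.003]] [[0.65  0.351 0.002]]
```

View pics/c30.png

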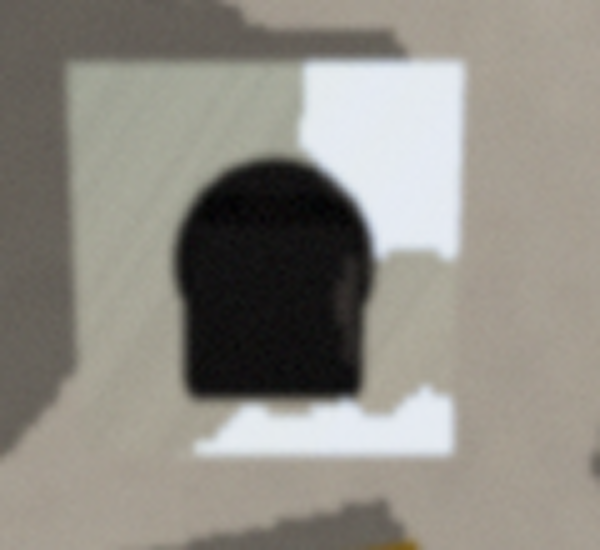

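View pics/c31.png

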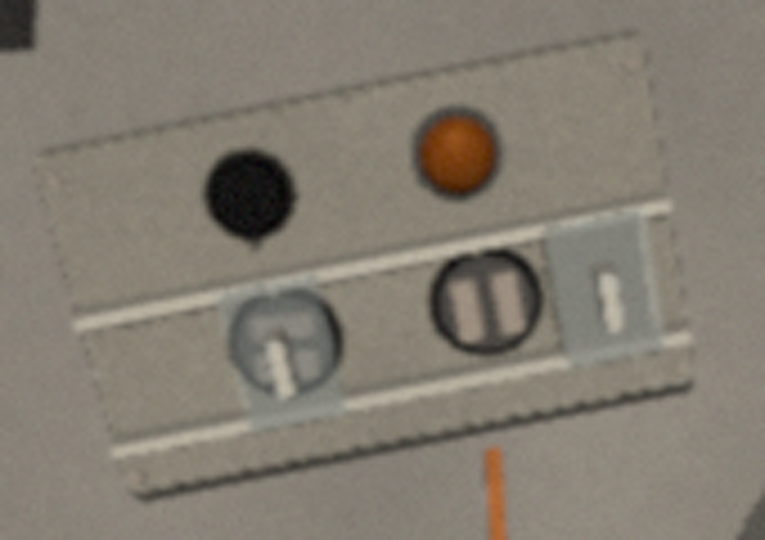

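View pics/s30.png

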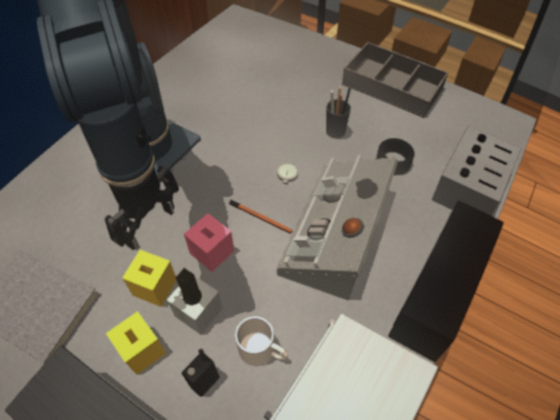

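Run:
```python
from rot import *
T=load('t30')
cv2.imwrite('pics/c32.png',cv2.resize(T['im'][150:185,250:290,::-1],None,fx=16,fy=16,interpolation=cv2.INTER_CUBIC))
for th in(1.2,1.3,1.4,1.5,1.57):
    e=[((proj(T,toW(p,con(.075+a*np.sin(th)+b*np.cos(th),-.06+a*np.cos(th)-b*np.sin(th),.0145)))-[250,150])*16)[0] for b in(-.0065,.0065) for a in(.018,-.018)]
    print(th,np.round(e).tolist(),[round(float(np.degrees(np.arctan2(*(e[i+1]-e[i])))),1) for i in(0,2)])
```

```text
1.2 [[201.0, 221.0], [318.0, 399.0], [269.0, 179.0], [385.0, 357.0]] [33.4, 33.1]
1.3 [[209.0, 213.0], [306.0, 401.0], [281.0, 177.0], [377.0, 366.0]] [27.4, 27.2]
1.4 [[217.0, 205.0], [295.0, 402.0], [292.0, 176.0], [369.0, 374.0]] [21.5, 21.2]
1.5 [[227.0, 198.0], [283.0, 401.0], [304.0, 176.0], [360.0, 381.0]] [15.5, 15.2]
1.57 [[234.0, 193.0], [275.0, 401.0], [312.0, 177.0], [353.0, 385.0]] [11.3, 11.0]
```

View pics/c32.png

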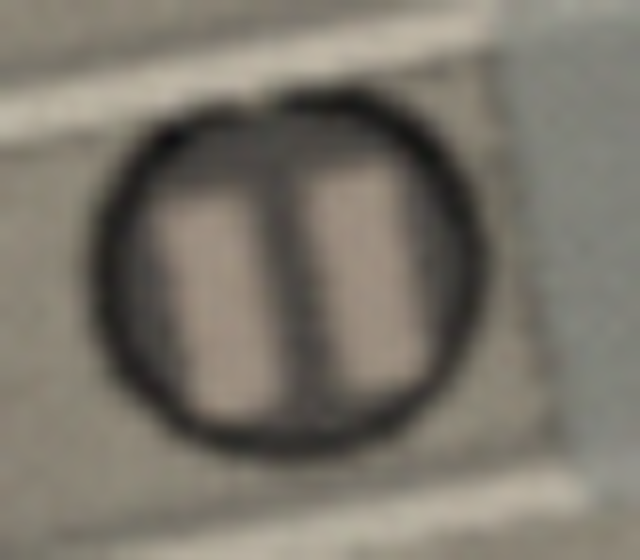

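```bash
python3 -c "
from cell import manip;print(manip.sign_off(),manip.read_state()['time'])"
```

```text
the job is handed in; nothing more can be done
the job is handed in; nothing more can be done
```

The right-hand switch, under the amber lens, is turned to its stop, its guard is open, and the screwdriver is back in its stand. I signed off just after 25.9 s of the 61 s; the sign-off gave no verdict.

**Last checks:**
- **Switch:** the top view gives about 1.56 rad, and the TCP stopped moving under about 11 N at the end of the turn.
- **Guard:** it measured about 67 mm open after I pushed it. It looked unmoved in the final picture.
- **Screwdriver:** before I released it, the gripper was within 0.2 mm of its height at the original grasp, with upward contact force on it. The close view matches the starting one, but I did not measure the tip or the tilt directly.
- **Blade in the slot:** the tip's lowest position was about 6 mm from the slot-floor centre. I calculated that from the gripper pose and did not see it directly.
- **Bystanders:** depth readings for the mug, radio, tumbler, stopwatch and tape changed by about 2 mm or less horizontally. The pointer stick and the other switch and guard look unchanged by eye.

**What went wrong on the way:** the first turn failed, with the blade riding out of the slot when the switch was at about 0.42 rad. I lifted, realigned, put the blade back in and felt a slot wall. I then finished the turn with an extra push to make up for the arm's give.

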